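Turn the dust cup over the open movement and drop its hold-down bar

ROBOT

A 6-joint arm with a two-finger parallel gripper is mounted at the origin on a cart in front of the work surface, level with it; the furniture and walls round the work are solid. World frame = base frame: x ahead of the robot, y to its left, z up, the work surface at z = 0. Lengths are in m, angles in degrees, forces in N, time in s.
With the tool pointing down it reaches from about 0.4 to 0.825 m from the base axis. Payload 7 kg.
Tool frame: the origin (TCP) lies at the very end of the fingers, on their centre line; the grasp point (between the pads) lies 19 mm behind it (ctrl.grip_point_offset is the distance from the TCP to the grasp point, in m); x points along the fingers, z is the direction in which the jaws open and shut, and the axes are right-handed (so a half turn about x gives the same grasp; the last joint's range is limited). The gripper opens to 88 mm and grips with 3 to 60 N. Pads are 19 mm wide; open, the fingers measure 130 mm over their backs; the gripper's body (78 mm by 193 mm) begins 47 mm behind the grasp point.
Start: joints at [86.121, 20.546, 0.682, 0, -70.136, -16.507], TCP at [0.235, 0.633, 0.227] pointing down, gripper open.
Joint ranges: [-176.03, 176.03], [-82.01, 121.73], [-58.28, 71.71], [-173.87, 95.51], [-174.79, -0.11], [-173.66, 173.66]. Speed limits (degrees/s): [136.94, 136.94, 172.46, 180, 180, 180].

INTERFACE

Orientations are given as [roll, pitch, yaw] about the fixed x, y, z axes, in that order (R = Rz(yaw) Ry(pitch) Rx(roll)).
In Python, from plant import get_obs, snapshot, calibration, close_job, ctrl gives the robot as it stands.
- The arm moves only by the tool move_arm, never from a script. Its argument "commands" is a list that holds one entry, the list of rows, each a list of 4 numbers: the shift along the tool's x, y, z in cm, then the turn about the tool's x in rad. In form: [[[dx, dy, dz, spin], ...]]. A call has 1 to 8 rows; each row shifts and turns the commanded pose from where the row before left it, along the tool's axes as they then stand; what a row does not reach is not made up. A row lasts 1/10 s, in which the tool goes at most 50 mm and 8.59 degrees, less where a joint would pass 70% of its speed; a pose out of reach is approached as far as the arm can. A call with a gripper value outside its range is refused whole. "jaw" is the finger opening in cm, from 0 to 8.76, set as the call begins (left out, the last holds). The fingers move at their own pace and stop on an object; the grip force is fixed at half the most. Time passes only in rows, so rows that do not move let the fingers close. It gives the time, the measured TCP pose, the force and the opening at its end, in the units of the state.
- get_obs(): the state, without advancing time (a new reading comes with each control period).
- snapshot(name): name is "scene" or "top"; returns (picture, depth): 420x560x3 uint8, red, green, blue; 420x560 float32, m along the optical axis (not along the pixel's ray), 0 where there is no reading.
- calibration(name): a dict with "mtx" (3x3 intrinsics, pixels), "T" (4x4, takes a point from camera to world coordinates). Camera axes: x right, y up, looking along -z (the intrinsics and any distortion apply to the point x, -y, -z); pixel columns grow to the right and rows downward; lengths in m; the calibration is good to about 2 mm. A picture is of the moment at which its call begins. calibration takes no time and is no camera call.
- close_job(): hands the job in, once; it reports no verdict.
The state is a dict: "clock": time; "joint_pos": joint angles; "qvel": joint speeds; "tau": joint torques, N m; "tool_pos": TCP position; "orientation": TCP orientation; "force": force on the tool from outside, world axes, zero at the start; "moment": the same for the moment, N m; "opening": finger opening in m.
Only numpy, scipy, OpenCV 4.12 (cv2) and the standard library are available. Lean on these libraries where they do the work, as an engineer would, in place of code of your own. Each camera call takes 0.05 s, during which the arm holds its last target. There are 200 camera calls.

TASK

Turn the mouth-up dust cup over and set it gently, mouth-down, over the watch movement on the stand, so that it sits fully home round the raised seat. Then lead the hold-down bar with the red knob down over the cup, without letting it slam: let it drop only the last centimetre or two into the notch of its keeper. Do not bump the movement or disturb the oiler, the stack of dies, the loupe and the black-lidded tin standing about.

Things in the scene. Friction and masses are not known exactly. Their poses are not given: they have to be found in the camera images.
- cup: petrol-blue dust cup, a square tub with rounded corners, 66 mm square outside, 48 mm tall, walls 3 mm, flat sides, about 0.07 kg. Origin: middle of the outside of its closed end; z runs from there to the mouth, x and y square to the flat sides. Starts mouth-up on the right bench (y below 0), whose top is at z = -5 mm; laid on a flat side it stays put.
- cup_mouth (a point): centre of the cup's mouth, in the plane of the rim, 48 mm from the closed end along the cup's z. The microscope's arm hangs 0.27 m above the right bench, behind and to the right of the cup
- stand: grey steel base plate screwed to the left bench, 112 x 200 x 10 mm. Origin: centre of its underside; z up, y toward the bar's hinge post, x square to the bar. Posts 73 mm either side of the centre along y: hinge post (+y), 76 mm high; keeper with an open notch between two horns (-y), 81 mm high; 64 mm clear from the centre to each.
- seat (a point): centre of the seat, on the plate's top (10 mm above the bench), axes as the stand's. A square aluminium boss, 56.5 mm wide, 6 mm high, its upper edge stepped in 1 mm, stands round it: the cup's mouth (60 mm inside) goes over it with 1.75 mm play a side, and the rim rests on the plate.
- movement: open watch movement in its ring, fixed on the boss; its highest point is 34 mm above the bench, it fits freely in the cup. Delicate: it must not be touched. Its origin is near the middle of its underside.
- bar (a joint): hold-down bar, a steel strip 12 x 5 mm hinged on the hinge post: 0 = level, lying in the keeper's notch; about 1.8 rad = parked upright, leaning back on its rest a little past vertical. 0.07 kg; falls freely if let go short of vertical. Level, its rubber pad clears a fully seated cup by 2.5 mm; a cup riding up on the boss keeps it out of the notch.
- bar_grip (a point): centre of the red ball knob, 20 mm across, at the free end of the bar, 171 mm from the hinge axis (its thin neck leads to the hinge); level it is 67 mm above the bench and 98 mm from the seat's centre, outside the keeper. Parked, it is close to the lamp head, a long flat bar 0.32 m above the bench, x = 0.45 to 0.56, from y = 0.33 leftward
- bar_hinge (a point): centre of the bar's hinge axis, 67 mm above the bench; the axis is level, along the stand's x. The point's axes are the stand's. An upright panel stands between the benches at y = -0.02 to 0, from x = 0.57 back.
- oiler: green dip oiler standing behind the stand, 42 mm wide, 110 mm tall; origin under its foot. Leave alone.
- dies: small stack of black and white nylon press dies, 46 mm wide, 36 mm tall, at the front of the left bench; origin under its foot. Leave alone.
- loupe: black eye loupe, 37 mm wide, 28 mm tall, behind the cup on the right bench; origin under its foot. Leave alone.
- grease_tin: round grey tin with a black lid, 34 mm wide, 30 mm tall, behind the cup on the right bench; origin under its foot. Leave alone.

How it is judged:
By the outcome, as a careful person would: the job done as asked, in the order asked, and still so for the second after the job is handed in, with the robot touching nothing.
It also fails if it takes over 70 s, if anything falls off the work surface, if the arm or the gripper's body presses on something with over 40 N, if the wrist force passes 120 N, or if a joint passes its speed limit or range.

## Working session

There is one attempt and no reset: what is moved stays moved. The work goes in short steps, Python scripts to look and compute and a tool call to move; the robot and the scene stay as the last step left them, time stands still between calls to the robot, and variables do not carry over. Pictures are saved under pics/ and viewed, about 8 in all and at most 12, crops included, and the job is handed in when it is done.

Besides the shell and the picture viewer there is one more tool, called after ">>>" as name(argument=value, ...), one argument or row to a line, values as JSON. move_arm: Moves the arm, as the interface text tells. Its arguments: {"type":"object","properties":{"commands":{"type":"array"},"jaw":{"type":"number"}},"required":["commands"]}

```bash
ls; mkdir -p pics; python3 - <<'E'
from plant import *
import cv2,numpy as np
print(get_obs()); print([x for x in dir(ctrl) if x[0]!='_'])
for n in("scene","top"):
    p,d=snapshot(n); cv2.imwrite(f"pics/{n}0.png",p[:,:,::-1]); np.save(f"pics/{n}0.npy",d); c=calibration(n); print(n,np.round(c['mtx'],1).tolist(),np.round(c['T'],3).tolist(),c.keys())
a=cv2.imread("pics/scene0.png");b=cv2.imread("pics/top0.png")
E
```

```text
pics
{'clock': 0.0, 'joint_pos': array([ 8.61203571e+01,  2.05904699e+01,  6.34118336e-01, -2.18364155e-02,
       -7.01334929e+01, -1.65088511e+01]), 'qvel': array([-0.01696724,  0.02292222, -0.05694997, -0.02190003, -0.07063778,
       -0.00233062]), 'tau': array([ 9.63355269e-04, -5.82720709e+01,  2.93063951e+01,  6.99716136e+00,
        6.92514455e-03, -1.48803665e-04]), 'tool_pos': array([0.23498277, 0.63226849, 0.22563078]), 'orientation': array([   3.64049448,   89.90783957, -106.75543628]), 'force': array([-0.34200171, -0.21897374,  0.15952946]), 'moment': array([-0.02340345, -0.01702258,  0.02758259]), 'opening': 0.08779638467530616}
['PlanningError', 'grip_point_offset']
scene [[492.6, 0.0, 274.6], [0.0, 492.6, 210.5], [0.0, 0.0, 1.0]] [[0.59, 0.58, -0.562, -0.004], [-0.808, 0.423, -0.411, -0.326], [-0.001, 0.696, 0.718, 0.734], [0.0, 0.0, 0.0, 1.0]] dict_keys(['mtx', 'T'])
top [[416.8, 0.0, 282.8], [0.0, 416.8, 212.9], [0.0, 0.0, 1.0]] [[-0.006, 0.991, -0.132, 0.397], [-1.0, -0.004, 0.014, 0.057], [0.013, 0.133, 0.991, 0.929], [0.0, 0.0, 0.0, 1.0]] dict_keys(['mtx', 'T'])
```

View pics/scene0.png

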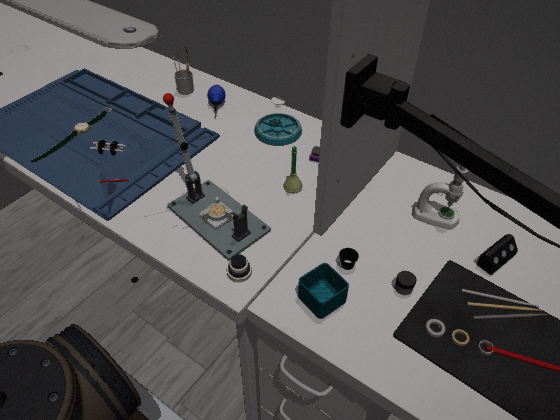

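View pics/top0.png

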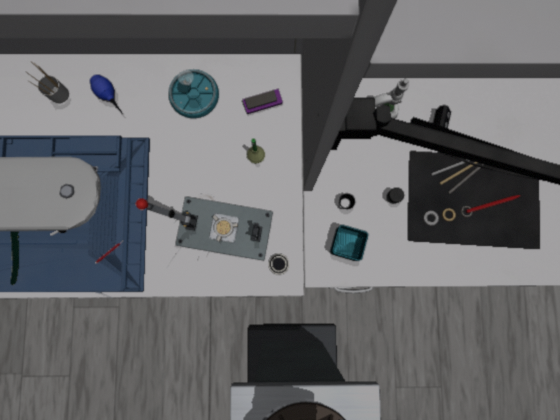

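The pictures show the cup at scene (323,291) / top (348,243) and the stand at top (225,228). The knob is at top (142,203), parked under the lamp's end. The tool can only spin about the vertical, so I'd turn the cup in the pads against the 5 mm bench step. I'm measuring that next.

```bash
cat > h.py <<'E'
import numpy as np,cv2
from plant import *
from scipy.spatial.transform import Rotation as Ro
def cloud(n,d):
    c=calibration(n);K=c['mtx'];T=c['T'];v,u=np.mgrid[:d.shape[0],:d.shape[1]]
    P=np.stack([(u-K[0,2])/K[0,0]*d,-(v-K[1,2])/K[1,1]*d,-d],-1)
    W=P@T[:3,:3].T+T[:3,3]; W[d<=0]=np.nan; return W
def proj(n,p):
    c=calibration(n);K=c['mtx'];T=c['T'];q=(np.atleast_2d(p)-T[:3,3])@T[:3,:3]
    return np.c_[K[0,2]+K[0,0]*q[:,0]/-q[:,2],K[1,2]+K[1,1]*q[:,1]/q[:,2]]
def plane(n,uv,z):  # pixel + height -> world
    c=calibration(n);K=c['mtx'];T=c['T'];uv=np.atleast_2d(uv).astype(float)
    r=np.c_[(uv[:,0]-K[0,2])/K[0,0],-(uv[:,1]-K[1,2])/K[1,1],-np.ones(len(uv))]@T[:3,:3].T
    return T[:3,3]+r*((z-T[2,3])/r[:,2])[:,None]
def rect(P):
    (c,s,a)=cv2.minAreaRect((P[:,:2]*1000).astype(np.float32)); return np.round(c,1),np.round(s,1),round(a,2)
E
python3 - <<'E'
from h import *
for n in("scene","top"):
    d=np.load(f"pics/{n}0.npy");W=cloud(n,d);I=cv2.imread(f"pics/{n}0.png");H=cv2.cvtColor(I,cv2.COLOR_BGR2HSV)
    X,Y,Z=W[...,0],W[...,1],W[...,2]
    box=lambda x0,x1,y0,y1,z0,z1:(X>x0)&(X<x1)&(Y>y0)&(Y<y1)&(Z>z0)&(Z<z1)
    print(n)
    for nm,b in dict(cuprim=(.3,.6,-.25,-.03,.036,.055),plate=(.35,.7,.05,.35,.006,.0145),knob=(.3,.7,.1,.45,.21,.27),lamp=(.4,.6,.3,.5,.29,.4),dies=(.3,.45,.02,.15,.02,.06),tin=(.45,.6,-.25,-.1,.015,.04)).items():
        m=box(*b); 
        if nm=='knob': m&=(H[...,1]>130)&((H[...,0]<8)|(H[...,0]>172))
        P=W[m]
        if len(P)>5: print(nm,len(P),rect(P),np.round(P.mean(0),4),np.round([P.min(0),P.max(0)],3).tolist())
    # microscope arm
    P=W[box(.3,.9,-.5,-.0,.15,.6)]; print('arm',np.round([P.min(0),P.max(0)],3).tolist() if len(P) else 0)
    for xx in (.38,.42,.46):
        m=(abs(X-xx)<.002)&(Y>-.05)&(Y<.04); o=np.argsort(Y[m]); print(xx,[(round(a*1e3),round(b*1e3)) for a,b in zip(Y[m][o],Z[m][o])][::2][:40])
    m=(abs(Y+.1)<.003)&(Z<.03)&(Z>-.03); print('front edge right',np.nanmin(X[m])); m=(abs(Y-.02)<.003)&(Z<.03)&(Z>-.03); print('left',np.nanmin(X[m]))
print(Ro.from_euler('xyz',get_obs()['orientation'],degrees=True).as_matrix().round(3).tolist())
a=cv2.imread("pics/top0.png")[180:280,120:380];cv2.imwrite("pics/c1.png",cv2.resize(a,None,fx=3,fy=3,interpolation=cv2.INTER_CUBIC))
E
```

```text
scene
cuprim 382 (array([448.7, -97.9]), array([67.5, 67.5]), 73.43) [ 0.4474 -0.0991  0.0408] [[0.41, -0.137, 0.036], [0.487, -0.06, 0.045]]
plate 3322 (array([534.2, 216. ]), array([337.1, 299.7]), 5.76) [0.4808 0.1819 0.0096] [[0.352, 0.05, 0.006], [0.69, 0.35, 0.014]]
knob 97 (array([502.6, 282.3]), array([14.9, 17.6]), 64.89) [0.5008 0.2808 0.236 ] [[0.494, 0.275, 0.223], [0.511, 0.291, 0.243]]
lamp 3020 (array([502.1, 406. ]), array([107.3, 188. ]), 0.05) [0.4925 0.3989 0.341 ] [[0.448, 0.312, 0.325], [0.556, 0.5, 0.348]]
dies 277 (array([402.8,  53.6]), array([32.7, 32.9]), 41.11) [0.4013 0.0516 0.0312] [[0.388, 0.037, 0.02], [0.421, 0.071, 0.038]]
tin 510 (array([ 535.2, -145.8]), array([ 97. , 144.9]), 47.15) [ 0.5246 -0.169   0.0249] [[0.45, -0.223, 0.015], [0.572, -0.1, 0.04]]
arm [[0.53, -0.381, 0.15], [0.9, -0.0, 0.465]]
0.38 [(-49, -5), (-47, -7), (-46, -6), (-44, -6), (-43, -4), (-42, -4), (-41, -4), (-39, -4), (-36, -6), (-36, -7), (-34, -6), (-32, -3), (-30, -6), (-29, -7), (-28, -7), (-26, -8), (-23, -5), (-21, -5), (-18, -8), (-16, -8), (-14, -7), (-14, -4), (-12, 
[... 2114 characters left out ...]
, (18, 2), (20, 2), (23, 3), (25, 1), (27, 0), (29, 0), (31, 0), (33, 1), (36, 2), (38, 1)]
0.42 [(-49, -4), (-47, -6), (-45, -3), (-43, -2), (-40, -2), (-38, -2), (-34, -3), (-30, -7), (-25, -3), (-21, -6), (-16, -3), (-12, -5), (-7, -3), (-3, -3), (2, -1), (7, 1), (11, 1), (15, -1), (20, -2), (24, 4), (29, -3), (33, 5), (38, 9)]
0.46 [(-50, 0), (-46, -2), (-44, -4), (-39, -4), (-35, -7), (-30, -4), (-26, -4), (-21, -5), (-17, -8), (-14, -5), (-10, -3), (-5, -5), (-3, -4), (2, 0), (4, -1), (6, 2), (11, 1), (15, 1), (19, -1), (24, -1), (31, 1), (35, 1), (40, 1)]
front edge right 0.08054895669001932
left 0.08584513504528574
[[-0.0, 0.937, -0.348], [-0.001, -0.348, -0.937], [-1.0, 0.0, 0.002]]
```

View pics/c1.png

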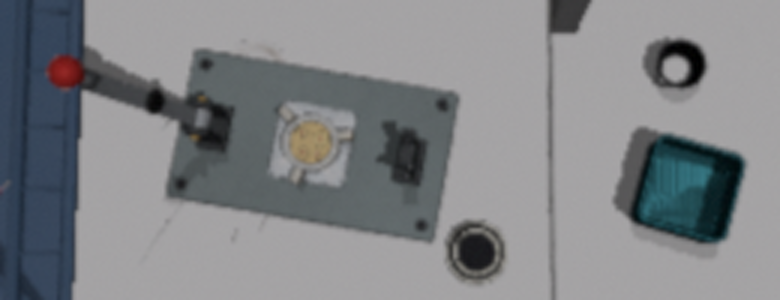

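The crop shows the plate corners at crop pixels (196,48), (459,93), (434,241) and (167,197), with no gap at the step at y=0. I'm working out the stand pose and the first approach.

```bash
cat >> h.py <<'E'
def rows(wps,start=None,step=4.5):
    """wps: (x,y,z,jawyaw_deg) TCP targets -> rows in tool axes, tool x down; jaw yaw is that of tool z"""
    o=get_obs()
    if start is None:
        R=Ro.from_euler('xyz',o['orientation'],degrees=True).as_matrix(); start=[*o['tool_pos'],np.degrees(np.arctan2(R[1,2],R[0,2]))]
    print('start',np.round(start,4),'t',o['clock'],'F',o['force'].round(1),'op',round(o['opening'],4))
    p=np.array(start,float)
    for w in wps:
        w=np.array(w,float); dyaw=(w[3]-p[3]+180)%360-180; d=(w[:3]-p[:3])*100
        n=int(max(np.ceil(np.linalg.norm(d)/step),np.ceil(abs(dyaw)/8),1)); out=[]; yaw=p[3]
        for i in range(n):
            a=np.radians(yaw); dd=d/n
            out.append([round(-dd[2],2),round(-np.sin(a)*dd[0]+np.cos(a)*dd[1],2),round(np.cos(a)*dd[0]+np.sin(a)*dd[1],2),round(-np.radians(dyaw/n),3)]); yaw+=dyaw/n
        print(n,str(out).replace(' ','')); p=w; p[3]=yaw
E
python3 - <<'E'
from h import *
C=np.array([(196,48),(459,93),(434,241),(167,197)]);uv=(C+.5)/3-.5+[120,180]
P=plane("top",uv,.010);c=P.mean(0);e=(P[0]+P[3]-P[1]-P[2])/2;f=(P[0]+P[1]-P[2]-P[3])/2
print(P.round(4).tolist(),c.round(4),np.linalg.norm(e),np.linalg.norm(f),'yaw',np.degrees(np.arctan2(-e[0],e[1])),np.degrees(np.arctan2(f[1],f[0])))
# scene: plate pixels by local colour/height for relation
d=np.load("pics/top0.npy");W=cloud("top",d)
for y0 in np.arange(-.4,0.01,.05):
    m=(abs(W[...,1]-y0)<.01)&(W[...,2]>.12)&(W[...,2]<.5); print(round(y0,2),np.round(W[m].min(0),3) if m.any() else 0)
rows([(.36,.26,.226,-150),(.45,-.098,.12,163.3),(.4505,-.0978,.05,163.3)])
E
```

```text
[[0.5593, 0.262, 0.01], [0.5248, 0.0667, 0.01], [0.4158, 0.0853, 0.01], [0.4489, 0.2804, 0.01]] [0.4872 0.1736 0.01  ] 0.1981359235338473 0.11127298671772444 yaw -9.830810741814162 -9.548505018453444
-0.4 [ 0.528 -0.391  0.245]
-0.35 [ 0.535 -0.36   0.242]
-0.3 [ 0.549 -0.31   0.244]
-0.25 [ 0.563 -0.26   0.253]
-0.2 [ 0.577 -0.21   0.12 ]
-0.15 [ 0.591 -0.16   0.29 ]
-0.1 [ 0.601 -0.11   0.275]
-0.05 [ 0.592 -0.06   0.262]
-0.0 [ 0.57 -0.01  0.12]
start [   0.235     0.6323    0.2257 -110.3925] t 0.1 F [ 0.3 -0.2 -0.1] op 0.0877
9 [[np.float64(-0.0),np.float64(2.74),np.float64(3.39),np.float64(0.077)],[np.float64(-0.0),np.float64(3.0),np.float64(3.17),np.float64(0.077)],[np.float64(-0.0),np.float64(3.23),np.float64(2.93),np.float64(0.077)],[np.float64(-0.0),np.float64(3.45),np.float64(2.68),np.float64(0.077)],[np.float64(-0.0),np.float64(3.64),np.float64(2.4),np.float64(0.077)],[np.float64(-0.0),np.float64(3.81),np.float64(2.12),np.float64(0.077)],[np.float64(-0.0),np.float64(3.97),np.float64(1.82),np.float64(0.077)],[np.float64(-0.0),np.float64(4.09),np.float64(1.51),np.float64(0.0
[... 165 characters left out ...]
8),np.float64(4.03),np.float64(0.76),np.float64(0.091)],[np.float64(1.18),np.float64(4.08),np.float64(0.39),np.float64(0.091)],[np.float64(1.18),np.float64(4.1),np.float64(0.02),np.float64(0.091)],[np.float64(1.18),np.float64(4.09),np.float64(-0.35),np.float64(0.091)],[np.float64(1.18),np.float64(4.04),np.float64(-0.72),np.float64(0.091)],[np.float64(1.18),np.float64(3.96),np.float64(-1.08),np.float64(0.091)],[np.float64(1.18),np.float64(3.84),np.float64(-1.43),np.float64(0.091)],[np.float64(1.18),np.float64(3.7),np.float64(-1.77),np.float64(0.091)]]
2 [[np.float64(3.5),np.float64(-0.02),np.float64(-0.02),np.float64(0.0)],[np.float64(3.5),np.float64(-0.02),np.float64(-0.02),np.float64(0.0)]]
```

>>> move_arm(
  commands=[
    [[0,2.74,3.39,0.077],[0,3.0,3.17,0.077],[0,3.23,2.93,0.077],[0,3.45,2.68,0.077],[0,3.64,2.4,0.077],[0,3.81,2.12,0.077],[0,3.97,1.82,0.077],[0,4.09,1.51,0.077]],
  ],
  jaw=8.7,
)

```text
clock: 0.9
tool_pos: [0.3461, 0.2999, 0.2264]
orientation: [9.2, 90.0, -136.7]
force: [0.7, -0.3, -0.7]
opening: 0.087
```

>>> move_arm(
  commands=[
    [[0,4.2,1.19,0.077],[1.18,3.94,1.12,0.091],[1.18,4.03,0.76,0.091],[1.18,4.08,0.39,0.091],[1.18,4.1,0.02,0.091],[1.18,4.09,-0.35,0.091],[1.18,4.04,-0.72,0.091],[1.18,3.96,-1.08,0.091]],
  ],
)

```text
clock: 1.7
tool_pos: [0.4293, -0.0198, 0.1436]
orientation: [-141.9, 90.0, 31.3]
force: [0.2, 0.8, 0.4]
opening: 0.0873
```

>>> move_arm(
  commands=[
    [[1.18,3.84,-1.43,0.091],[1.18,3.7,-1.77,0.091],[0,0,0,0],[0,0,0,0],[0,0,0,0]],
  ],
)

```text
clock: 2.2
tool_pos: [0.4488, -0.0974, 0.1205]
orientation: [-75.6, 90.0, 87.4]
force: [1.0, 0.1, -0.4]
opening: 0.087
```

```bash
sed -i 's/out.append(\[\(.*\)\]); yaw/out.append([float(v) for v in (\1)]); yaw/' h.py; python3 - <<'E'
from h import *
rows([(.4505,-.0978,.055,163.3),(.4505,-.0978,.0,163.3)])
for n in("scene","top"):
    p,d=snapshot(n); cv2.imwrite(f"pics/{n}1.png",p[:,:,::-1]); np.save(f"pics/{n}1.npy",d)
    tp=get_obs()['tool_pos']; print(proj(n,[tp]))
a=cv2.imread("pics/scene1.png")[190:350,220:450];b=cv2.imread("pics/top1.png")[170:300,270:450]
cv2.imwrite("pics/v1.png",np.vstack([cv2.resize(a,(460,320)),cv2.resize(b,(460,332))])[:600])
E
```

```text
start [ 4.488000e-01 -9.740000e-02  1.205000e-01  1.630328e+02] t 2.2 F [ 1.   0.1 -0.4] op 0.087
2 [[3.27,-0.01,-0.09,-0.002],[3.27,-0.01,-0.09,-0.002]]
2 [[2.75,-0.0,0.0,-0.0],[2.75,-0.0,0.0,-0.0]]
[[326.15789128 252.89436324]]
[[356.33524977 241.07422352]]
```

View pics/v1.png

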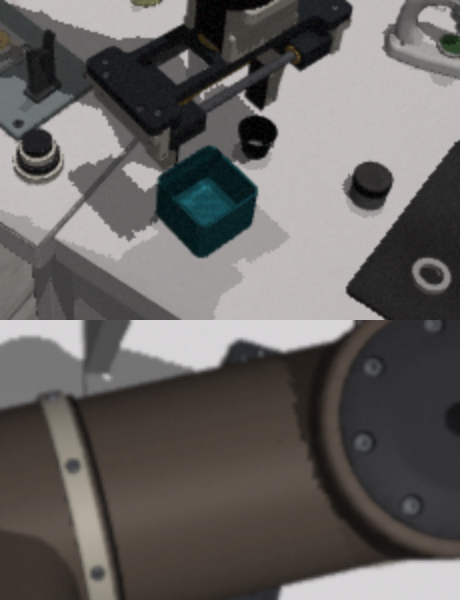

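The picture shows the finger tips at scene-crop (165,150) and (262,95), midpoint close to the projected TCP. The loupe is just behind the far finger, so I'm checking that clearance.

```bash
python3 - <<'E'
from h import *
for n in("scene","top"):
    W=cloud(n,np.load(f"pics/{n}0.npy")); m=(W[...,2]>.012)&(W[...,2]<.03)&(W[...,0]>.495)&(W[...,0]<.58)&(W[...,1]>-.13)&(W[...,1]<-.05)
    P=W[m]; print(n,len(P),np.round([P.min(0),P.max(0)],3).tolist(),P.mean(0).round(3))
    # cup edges near rim/walls
    I=cv2.imread(f"pics/{n}0.png").astype(int); m=(I[...,0]>I[...,2]+12)&(W[...,0]<.52)&(W[...,0]>.4)&(W[...,1]<-.04)&(W[...,1]>-.16)
    print(rect(W[m&(W[...,2]>.02)]),m.sum())
E
```

```text
scene 163 [[0.522, -0.114, 0.012], [0.56, -0.079, 0.025]] [ 0.545 -0.095  0.019]
(array([448.6, -98. ]), array([67.6, 67.9]), 72.91) 1830
top 107 [[0.528, -0.113, 0.012], [0.562, -0.079, 0.029]] [ 0.547 -0.099  0.019]
(array([452.1, -97.6]), array([66.4, 65.4]), 73.06) 974
```

>>> move_arm(
  commands=[
    [[3.0,0,-0.1,0],[3.0,0,-0.1,0],[2.0,0,0,0],[2.0,0,0,0],[1.5,0,0,0],[0.5,0,0,0]],
  ],
  jaw=7.6,
)

```text
clock: 2.9
tool_pos: [0.4502, -0.0974, -0.0005]
orientation: [25.3, 89.9, -171.6]
force: [0.4, 0.1, 0.6]
opening: 0.0761
```

>>> move_arm(
  commands=[
    [[0,0,0,0],[0,0,0,0],[0,0,0,0],[0,0,0,0],[0,0,0,0],[0,0,0,0]],
  ],
  jaw=6.0,
)

```text
clock: 3.5
tool_pos: [0.4512, -0.0982, 0.0011]
orientation: [-151.1, 89.9, 11.9]
force: [-2.1, 3.9, 6.6]
opening: 0.0656
```

```bash
python3 - <<'E'
from h import *
rows([(.465,-.1,.06,180),(.465,-.045,.002,180)],step=3)
E
```

```text
start [ 4.512000e-01 -9.820000e-02  1.100000e-03  1.629874e+02] t 3.5 F [-2.1  3.9  6.6] op 0.0656
3 [[-1.96,-0.08,-0.46,-0.099],[-1.96,-0.03,-0.46,-0.099],[-1.96,0.01,-0.46,-0.099]]
3 [[1.93,-1.83,-0.0,0.0],[1.93,-1.83,-0.0,0.0],[1.93,-1.83,-0.0,0.0]]
```

>>> move_arm(
  commands=[
    [[-2.0,-0.08,-0.46,-0.099],[-2.0,-0.03,-0.46,-0.099],[-2.0,0.01,-0.46,-0.099],[1.5,-1.5,0,0],[1.5,-1.5,0,0],[1.5,-1.3,0,0],[1.4,-0.9,0,0]],
  ],
)

```text
clock: 4.2
tool_pos: [0.4646, -0.0476, 0.0011]
orientation: [-158.2, 90.0, 21.8]
force: [0.3, -0.2, -0.5]
opening: 0.066
```

>>> move_arm(
  commands=[
    [[0,0,0,0],[0,0,0,0],[0,0,0,0]],
  ],
)

```text
clock: 4.5
tool_pos: [0.4646, -0.0483, 0.0016]
orientation: [-152.5, 90.0, 27.5]
force: [-0.0, 0.4, -0.9]
opening: 0.0659
```

```bash
python3 - <<'E'
from h import *
rows([(.465,-.033,.001,180)])
p,d=snapshot("scene"); cv2.imwrite("pics/scene2.png",p[:,:,::-1]); cv2.imwrite("pics/v2.png",cv2.resize(p[190:350,200:420,::-1],None,fx=3,fy=3))
E
```

```text
start [ 4.646000e-01 -4.830000e-02  1.600000e-03  1.799829e+02] t 4.5 F [-0.   0.4 -0.9] op 0.0659
1 [[0.06,-1.53,-0.04,-0.0]]
```

View pics/v2.png

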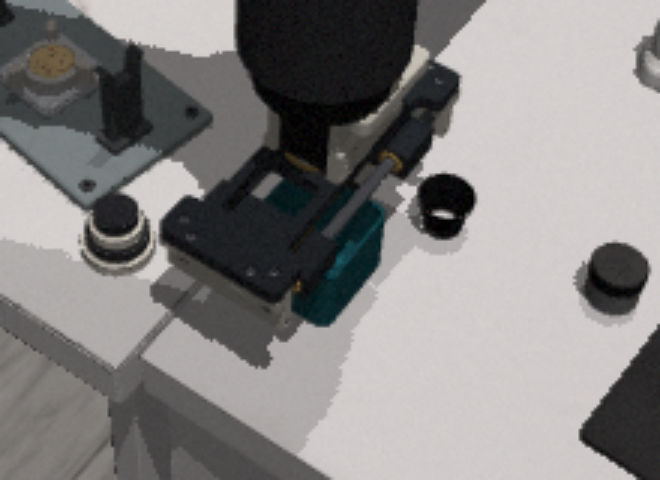

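>>> move_arm(
  commands=[
    [[0.05,-1.0,0,0],[0,-0.55,0,0],[-0.25,-0.3,0,0],[-0.25,-0.25,0,0],[-0.25,-0.25,0,0],[-0.22,-0.25,0,0],[0,0,0,0]],
  ],
)

```text
clock: 5.25
tool_pos: [0.4646, -0.0219, 0.0108]
orientation: [-168.3, 90.0, 11.7]
force: [0.0, -0.2, -1.2]
opening: 0.0659
```

```bash
python3 - <<'E'
from h import *
rows([(.465,-.033,.001,180)])
p,d=snapshot("scene"); cv2.imwrite("pics/scene3.png",p[:,:,::-1]); cv2.imwrite("pics/v3.png",cv2.resize(p[210:330,230:390,::-1],None,fx=4,fy=4))
E
```

```text
start [ 4.646000e-01 -2.190000e-02  1.080000e-02 -1.799881e+02] t 5.25 F [ 0.  -0.2 -1.2] op 0.0659
1 [[0.98,1.11,-0.04,0.0]]
```

View pics/v3.png

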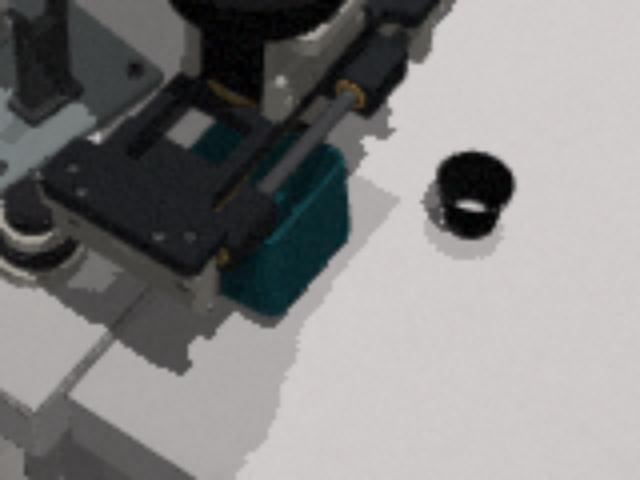

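The cup looks lifted and perhaps barely turned, so I'm measuring the tilt from the depth of its visible face.

```bash
cat >> h.py <<'E'
def tilt(d,p):
    """plane fits of blue cup faces in the scene view: normals and points"""
    W=cloud("scene",d);I=p.astype(int);o=get_obs()['tool_pos']
    m=(I[...,2]>I[...,0]*1.6)&(I[...,1]>I[...,0]*1.4)&(np.linalg.norm(W-o-[0,0,.019],axis=-1)<.075)
    N=np.zeros_like(W);gu=np.gradient(cv2.GaussianBlur(W,(5,5),0),axis=1);gv=np.gradient(cv2.GaussianBlur(W,(5,5),0),axis=0)
    P=W[m];rng=np.random.default_rng(0)
    for k in range(3):
        best=None
        if len(P)<60:break
        for _ in range(400):
            a,b,c=P[rng.choice(len(P),3,False)];n=np.cross(b-a,c-a);l=np.linalg.norm(n)
            if l<1e-5:continue
            n/=l;inl=abs((P-a)@n)<.002
            if best is None or inl.sum()>best.sum():best=inl
        Q=P[best];c=Q.mean(0);n=np.linalg.svd(Q-c)[2][2];n*=np.sign(n@(np.array([0,-.33,.73])-c))
        print('face n',n.round(3),'c',c.round(4),'N',len(Q),'elev deg',round(float(np.degrees(np.arcsin(n[2]))),1));P=P[~best]
E
python3 - <<'E'
from h import *
for i in(2,3):
    p=cv2.imread(f"pics/scene{i}.png")[:,:,::-1]
    if i==3: _,d=snapshot("scene"); tilt(d,p)
E
```

```text
face n [-0.018 -0.99   0.142] c [ 0.4584 -0.0577  0.0363] N 398 elev deg 8.1
face n [-1.    -0.015  0.001] c [ 0.4927 -0.0289  0.0324] N 158 elev deg 0.1
face n [-0.999 -0.035  0.006] c [ 0.4301 -0.0468  0.027 ] N 126 elev deg 0.4
```

The tilt is about 8° in the right direction, but the cup rode up over the step. I'll back off and push again, lower.

>>> move_arm(
  commands=[
    [[0,1.1,0,0],[0.63,0,0,0],[0,-0.5,0,0],[-0.02,-0.25,0,0],[-0.2,-0.28,0,0],[-0.2,-0.27,0,0],[-0.15,-0.25,0,0],[-0.15,-0.25,0,0]],
  ],
)

```text
clock: 6.15
tool_pos: [0.4631, -0.0169, 0.0108]
orientation: [38.4, 89.8, -141.6]
force: [2.8, -14.3, -5.2]
opening: 0.0657
```

```bash
python3 - <<'E'
from h import *
o=get_obs();print(o['tool_pos'],o['force'])
p,d=snapshot("scene"); tilt(d,p)
E
```

```text
[ 0.46309301 -0.01691156  0.01076759] [  2.77538281 -14.33642632  -5.18586651]
face n [-0.003 -0.954  0.3  ] c [ 0.4581 -0.0554  0.0409] N 504 elev deg 17.5
face n [-0.999 -0.049  0.015] c [ 0.4288 -0.0442  0.0287] N 155 elev deg 0.9
face n [-1.    -0.012  0.026] c [ 0.4912 -0.0227  0.0328] N 149 elev deg 1.5
```

>>> move_arm(
  commands=[
    [[0,0.7,0,0],[0.5,0,0,0],[0,-0.4,0,0],[-0.1,-0.25,0,0],[-0.13,-0.25,0,0],[-0.12,-0.25,0,0],[-0.08,-0.25,0,0],[-0.05,-0.25,0,0]],
  ],
)

```text
clock: 7.0
tool_pos: [0.4641, -0.0075, 0.0109]
orientation: [59.0, 89.8, -121.0]
force: [5.1, -17.6, -2.0]
opening: 0.0657
```

```bash
python3 - <<'E'
from h import *
o=get_obs();print(o['tool_pos'],o['force'])
p,d=snapshot("scene"); tilt(d,p); cv2.imwrite("pics/v4.png",cv2.resize(p[210:330,230:390,::-1],None,fx=4,fy=4))
E
```

```text
[ 0.4641159  -0.00748253  0.01090022] [  5.06992625 -17.6219099   -1.95226157]
face n [-0.009 -0.899  0.439] c [ 0.4593 -0.0486  0.0475] N 551 elev deg 26.0
face n [-0.999 -0.017  0.035] c [ 0.4298 -0.0367  0.0323] N 182 elev deg 2.0
face n [-1.     0.017  0.011] c [ 0.4923 -0.0149  0.0362] N 115 elev deg 0.6
```

View pics/v4.png

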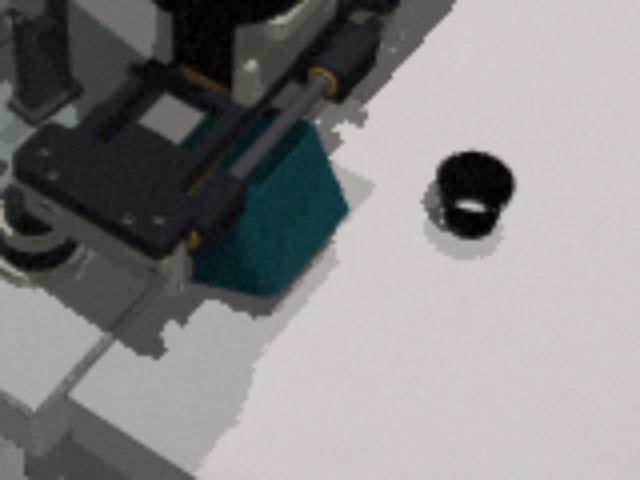

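>>> move_arm(
  commands=[
    [[0,0.6,0,0],[0.5,0,0,0],[0,-0.35,0,0],[-0.05,-0.25,0,0],[-0.06,-0.25,0,0],[-0.03,-0.25,0,0],[0,-0.2,0,0],[0.05,-0.2,0,0]],
  ],
)

```text
clock: 7.85
tool_pos: [0.4647, 0.0016, 0.0075]
orientation: [82.2, 89.9, -97.8]
force: [3.9, -18.6, 10.6]
opening: 0.066
```

```bash
python3 - <<'E'
from h import *
o=get_obs();print(o['tool_pos'],o['force'])
p,d=snapshot("scene"); tilt(d,p); cv2.imwrite("pics/k5.png",p[:,:,::-1])
E
```

```text
[0.46474775 0.00159676 0.00746394] [  3.93022646 -18.57343142  10.55759544]
face n [-0.002 -0.786  0.618] c [ 0.4613 -0.0397  0.0543] N 615 elev deg 38.1
face n [-1.    -0.016  0.012] c [ 0.4304 -0.0295  0.0334] N 198 elev deg 0.7
face n [-0.589  0.705  0.395] c [ 0.4838 -0.0043  0.0408] N 53 elev deg 23.2
```

>>> move_arm(
  commands=[
    [[0.1,-0.2,0,0],[0.1,-0.2,0,0],[0.1,-0.2,0,0],[0.1,-0.2,0,0],[0.05,-0.1,0,0]],
  ],
)

```text
clock: 8.4
tool_pos: [0.4649, 0.0115, 0.0035]
orientation: [113.2, 89.9, -66.8]
force: [-1.3, -10.2, 17.6]
opening: 0.0658
```

```bash
python3 - <<'E'
from h import *
o=get_obs();print(o['tool_pos'],o['force'])
p,d=snapshot("scene"); tilt(d,p); cv2.imwrite("pics/k6.png",p[:,:,::-1])
E
```

```text
[0.46491254 0.01152082 0.00350191] [ -1.30931812 -10.18891327  17.60412038]
face n [-0.012 -0.61   0.792] c [ 0.4615 -0.027   0.0606] N 526 elev deg 52.4
face n [-1.    -0.001 -0.001] c [ 0.4302 -0.0193  0.0343] N 170 elev deg -0.1
face n [-0.023 -0.6    0.8  ] c [ 0.4639 -0.0276  0.057 ] N 61 elev deg 53.1
```

>>> move_arm(
  commands=[
    [[-1.0,0,0,0],[-0.5,1.5,0,0],[0,1.6,0,0],[0,1.6,0,0],[1.0,0,0,0],[0.5,-0.1,0,0],[0.3,-0.2,0,0],[0.2,-0.2,0,0]],
  ],
)

```text
clock: 9.25
tool_pos: [0.4644, -0.0293, -0.002]
orientation: [50.4, 89.9, -129.5]
force: [-5.0, -3.8, 17.9]
opening: 0.0661
```

>>> move_arm(
  commands=[
    [[0.1,-0.2,0,0],[0.1,-0.2,0,0],[0.05,-0.2,0,0]],
  ],
)

```text
clock: 9.55
tool_pos: [0.4645, -0.0236, -0.0047]
orientation: [62.5, 89.9, -117.5]
force: [-1.1, -7.4, 10.6]
opening: 0.066
```

```bash
python3 - <<'E'
from h import *
o=get_obs();print(o['tool_pos'],o['force'])
p,d=snapshot("scene"); tilt(d,p); cv2.imwrite("pics/k7.png",p[:,:,::-1])
cv2.imwrite("pics/v5.png",cv2.resize(p[210:330,230:390,::-1],None,fx=4,fy=4))
E
```

```text
[ 0.46448267 -0.02363666 -0.00468088] [-1.11047287 -7.38621792 10.58741333]
face n [-0.001 -0.398  0.917] c [ 0.4619 -0.0591  0.0606] N 413 elev deg 66.5
face n [-1.     0.008  0.008] c [ 0.4298 -0.0551  0.0318] N 123 elev deg 0.5
```

View pics/v5.png

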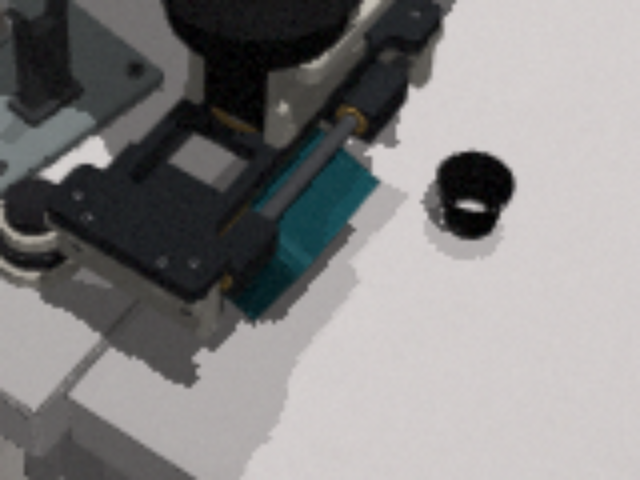

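>>> move_arm(
  commands=[
    [[-0.1,0,0,0],[0,0,0,0],[0,0,0,0],[0,0,0,0]],
  ],
  jaw=7.8,
)

```text
clock: 10.0
tool_pos: [0.4645, -0.0234, -0.004]
orientation: [-5.5, 90.0, 174.5]
force: [0.6, 0.6, -0.3]
opening: 0.0778
```

```bash
python3 - <<'E'
from h import *
o=get_obs();print(o['tool_pos'],o['force'],o['opening'])
p,d=snapshot("scene"); tilt(d,p); cv2.imwrite("pics/k8.png",p[:,:,::-1])
E
```

```text
[ 0.46453542 -0.02337173 -0.00403381] [ 0.59576051  0.6222287  -0.265495  ] 0.07781553568104746
face n [ 0.002 -0.995 -0.098] c [ 0.4611 -0.0499  0.0342] N 320 elev deg -5.6
face n [-0.003 -0.121  0.993] c [ 0.4536 -0.0262  0.0632] N 186 elev deg 83.1
```

>>> move_arm(
  commands=[
    [[-1.25,0.4,0,0],[-1.25,0.4,0,0],[0,0,0,0],[0,0,0,0]],
  ],
)

```text
clock: 10.45
tool_pos: [0.4646, -0.0315, 0.0211]
orientation: [-151.2, 90.0, 28.8]
force: [0.6, 0.5, -1.0]
opening: 0.0777
```

>>> move_arm(
  commands=[
    [[0,0,0,0],[0,0,0,0],[0,0,0,0],[0,0,0,0],[0,0,0,0]],
  ],
  jaw=6.0,
)

```text
clock: 10.95
tool_pos: [0.4644, -0.0316, 0.021]
orientation: [15.6, 90.0, -164.4]
force: [0.0, -0.4, -2.4]
opening: 0.0659
```

>>> move_arm(
  commands=[
    [[-1.0,0.5,0,0],[0,1.5,0,0],[0,1.0,0,0],[0.7,0,0,0],[0.3,0,0,0],[0.1,0,0,0],[0.1,0,0,0]],
  ],
)

```text
clock: 11.65
tool_pos: [0.4643, -0.0618, 0.0201]
orientation: [45.2, 89.9, -134.8]
force: [-9.0, 2.3, 31.8]
opening: 0.0658
```

```bash
python3 - <<'E'
from h import *
o=get_obs();print(o['tool_pos'],o['force'],o['opening'])
p,d=snapshot("scene"); tilt(d,p); cv2.imwrite("pics/k9.png",p[:,:,::-1])
cv2.imwrite("pics/v6.png",cv2.resize(p[210:330,230:390,::-1],None,fx=4,fy=4))
E
```

```text
[ 0.46429983 -0.0618119   0.02009722] [-8.99425278  2.26608135 31.75132979] 0.06584092765987228
face n [-0.011 -0.996 -0.086] c [ 0.4637 -0.0795  0.0294] N 237 elev deg -4.9
face n [ 0.065 -0.084  0.994] c [ 0.4704 -0.0525  0.063 ] N 132 elev deg 83.9
```

View pics/v6.png

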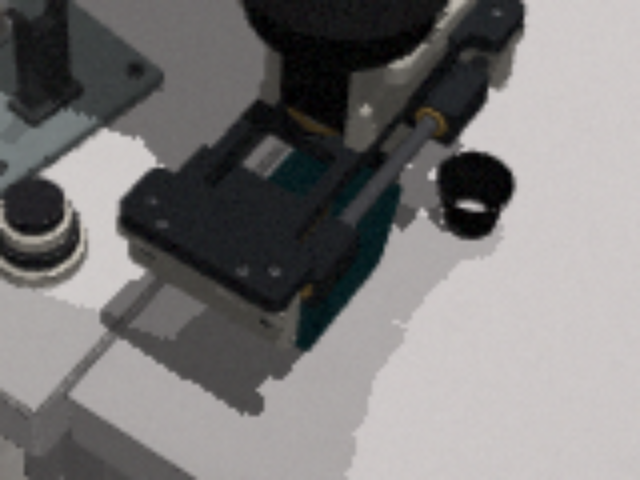

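>>> move_arm(
  commands=[
    [[-0.15,0,0,0],[0,0,0,0],[0,0,0,0],[0,0,0,0]],
  ],
  jaw=7.4,
)

```text
clock: 12.1
tool_pos: [0.4644, -0.0616, 0.0204]
orientation: [14.1, 90.0, -165.9]
force: [-0.3, 0.1, -0.5]
opening: 0.0738
```

>>> move_arm(
  commands=[
    [[0,0,0,0],[0,0,0,0],[0,0,0,0],[0,0,0,0]],
  ],
  jaw=6.0,
)

```text
clock: 12.5
tool_pos: [0.4644, -0.0617, 0.0206]
orientation: [3.9, 90.0, -176.1]
force: [-0.2, -0.2, -1.0]
opening: 0.0661
```

```bash
python3 - <<'E'
from h import *
o=get_obs();print(o['tool_pos'],o['force'],o['opening'])
p,d=snapshot("scene"); tilt(d,p)
E
```

```text
[ 0.46444581 -0.06165153  0.02056192] [-0.16301338 -0.20630397 -0.97460089] 0.06609875559726235
face n [-0.004 -1.    -0.003] c [ 0.4644 -0.076   0.0195] N 212 elev deg -0.1
face n [0.058 0.005 0.998] c [ 0.4717 -0.0473  0.0607] N 151 elev deg 86.6
```

>>> move_arm(
  commands=[
    [[-0.05,-1.4,0,0],[0,-1.2,0,0],[0,-0.4,0,0],[-0.15,-0.4,0,0],[-0.2,-0.4,0,0],[-0.15,-0.4,0,0],[-0.12,-0.4,0,0],[-0.1,-0.4,0,0]],
  ],
)

```text
clock: 13.35
tool_pos: [0.4645, -0.0124, 0.0286]
orientation: [79.2, 89.9, -100.7]
force: [2.8, -8.4, 0.6]
opening: 0.0657
```

```bash
python3 - <<'E'
from h import *
o=get_obs();print(o['tool_pos'],o['force'],o['opening'])
p,d=snapshot("scene"); tilt(d,p)
E
```

```text
[ 0.46452431 -0.0123995   0.02864156] [ 2.78901021 -8.44923078  0.56342297] 0.06568172404114815
face n [-0.001 -0.944  0.33 ] c [ 0.463  -0.0365  0.0368] N 581 elev deg 19.3
face n [0.007 0.34  0.941] c [0.4759 0.0015 0.0648] N 99 elev deg 70.1
face n [-1.     0.018  0.007] c [ 0.4299 -0.0284  0.0261] N 78 elev deg 0.4
```

>>> move_arm(
  commands=[
    [[-0.05,-0.4,0,0],[-0.04,-0.4,0,0],[0,-0.4,0,0],[0.02,-0.4,0,0],[0.1,-0.4,0,0],[0.1,-0.3,0,0],[0.1,-0.2,0,0]],
  ],
)

```text
clock: 14.1
tool_pos: [0.4647, 0.0129, 0.027]
orientation: [91.3, 89.9, -88.6]
force: [-3.1, -6.4, 16.6]
opening: 0.0662
```

```bash
python3 - <<'E'
from h import *
o=get_obs();print(o['tool_pos'],o['force'],o['opening'])
p,d=snapshot("scene"); tilt(d,p)
E
```

```text
[0.464661   0.01285975 0.02704782] [-3.05048879 -6.38973157 16.6208786 ] 0.06620380306062218
face n [ 0.002 -0.732  0.682] c [ 0.4638 -0.0182  0.0481] N 741 elev deg 43.0
face n [-1.    -0.021 -0.007] c [ 0.4301 -0.0096  0.0288] N 186 elev deg -0.4
face n [ 0.008 -0.729  0.684] c [ 0.4637 -0.0188  0.0508] N 61 elev deg 43.2
```

>>> move_arm(
  commands=[
    [[-1.0,1.0,0,0],[0,2.0,0,0],[0,2.0,0,0],[0,0.9,0,0],[0.8,0,0,0],[0.4,-0.2,0,0],[0.3,-0.25,0,0],[0.3,-0.25,0,0]],
  ],
)

```text
clock: 14.95
tool_pos: [0.465, -0.0378, 0.0195]
orientation: [160.8, 90.0, -19.1]
force: [-10.7, 5.8, 31.8]
opening: 0.0661
```

>>> move_arm(
  commands=[
    [[0.3,-0.2,0,0],[0.3,-0.2,0,0],[0.3,-0.2,0,0]],
  ],
)

```text
clock: 15.25
tool_pos: [0.465, -0.031, 0.0105]
orientation: [-147.2, 89.9, 32.8]
force: [-11.0, 11.1, 29.2]
opening: 0.0659
```

```bash
python3 - <<'E'
from h import *
o=get_obs();print(o['tool_pos'],o['force'],o['opening'])
p,d=snapshot("scene"); tilt(d,p)
E
```

```text
[ 0.46503315 -0.03096374  0.01051617] [-10.96309261  11.10833431  29.24525239] 0.06590656704748357
face n [-0.003 -0.493  0.87 ] c [ 0.4642 -0.0652  0.0462] N 626 elev deg 60.5
face n [-0.999 -0.029 -0.016] c [ 0.4303 -0.0585  0.0234] N 172 elev deg -0.9
face n [-0.019 -0.483  0.876] c [ 0.4677 -0.061   0.0456] N 47 elev deg 61.1
```

>>> move_arm(
  commands=[
    [[-0.1,0,0,0],[0,0,0,0],[0,0,0,0],[0,0,0,0]],
  ],
  jaw=7.6,
)

```text
clock: 15.7
tool_pos: [0.4643, -0.0326, 0.0097]
orientation: [20.3, 90.0, -159.7]
force: [1.0, -0.1, 0.0]
opening: 0.0763
```

```bash
python3 - <<'E'
from h import *
o=get_obs();print(o['tool_pos'],o['force'],o['opening'])
p,d=snapshot("scene"); tilt(d,p);cv2.imwrite("pics/k10.png",p[:,:,::-1])
cv2.imwrite("pics/v7.png",cv2.resize(p[210:330,230:390,::-1],None,fx=4,fy=4))
E
```

```text
[ 0.46433338 -0.03258731  0.00971453] [ 0.96939542 -0.08102825  0.00993371] 0.07626055372792095
face n [-0.01  -0.08   0.997] c [ 0.4695 -0.0367  0.0445] N 337 elev deg 85.4
face n [-0.032 -0.996 -0.085] c [ 0.4556 -0.0593  0.0202] N 203 elev deg -4.9
face n [-0.997 -0.072 -0.013] c [ 0.4306 -0.0503  0.0146] N 62 elev deg -0.8
```

View pics/v7.png

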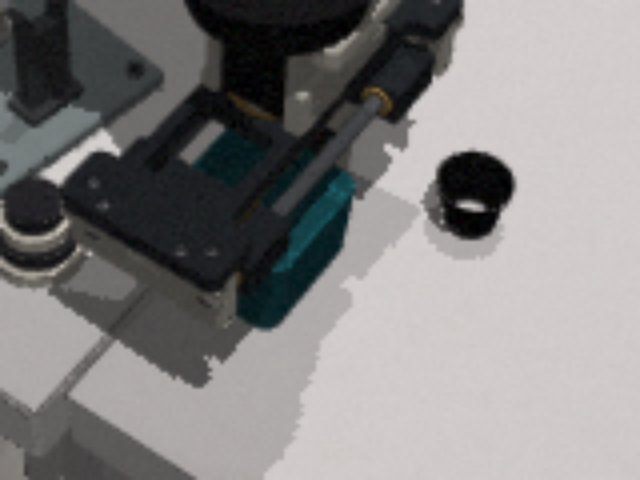

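>>> move_arm(
  commands=[
    [[-0.2,-0.65,0,0],[0,0,0,0]],
  ],
)

```text
clock: 15.95
tool_pos: [0.4648, -0.0256, 0.0122]
orientation: [-171.2, 90.0, 8.8]
force: [-0.1, 0.8, 1.0]
opening: 0.0756
```

>>> move_arm(
  commands=[
    [[0,0,0,0],[0,0,0,0],[0,0,0,0],[0,0,0,0],[0,0,0,0]],
  ],
  jaw=6.0,
)

```text
clock: 16.45
tool_pos: [0.4646, -0.0261, 0.0121]
orientation: [-150.9, 90.0, 29.1]
force: [-0.7, 0.5, 0.6]
opening: 0.0655
```

>>> move_arm(
  commands=[
    [[-1.0,0,0,0],[0,2.2,0,0],[0,2.2,0,0],[0.7,0.3,0,0],[0.3,0,0,0],[0.1,0,0,0],[0,0,0,0]],
  ],
)

```text
clock: 17.15
tool_pos: [0.4642, -0.0731, 0.0114]
orientation: [41.9, 89.9, -138.1]
force: [-2.1, -3.9, 5.2]
opening: 0.0656
```

>>> move_arm(
  commands=[
    [[0,0,0,0],[0,0,0,0],[0,0,0,0],[0,0,0,0]],
  ],
  jaw=7.4,
)

```text
clock: 17.55
tool_pos: [0.4646, -0.0729, 0.011]
orientation: [-52.2, 90.0, 127.8]
force: [0.4, -0.0, -0.3]
opening: 0.0742
```

```bash
python3 - <<'E'
from h import *
o=get_obs();print(o['tool_pos'],o['force'],o['opening'])
p,d=snapshot("scene"); tilt(d,p);cv2.imwrite("pics/k11.png",p[:,:,::-1])
E
```

```text
[ 0.46458569 -0.07287138  0.01103499] [ 0.37344631 -0.04729884 -0.28296852] 0.07415834785168678
face n [-0.025 -0.006  1.   ] c [ 0.4703 -0.0803  0.0426] N 356 elev deg 88.5
face n [-0.031 -1.     0.001] c [ 0.4554 -0.1046  0.0198] N 232 elev deg 0.1
face n [-0.997 -0.076  0.   ] c [ 0.4297 -0.0955  0.0155] N 83 elev deg 0.0
```

>>> move_arm(
  commands=[
    [[0,0,0,0],[0,0,0,0],[0,0,0,0],[0,0,0,0],[0,0,0,0]],
  ],
  jaw=6.0,
)

```text
clock: 18.1
tool_pos: [0.4645, -0.0731, 0.011]
orientation: [-21.4, 90.0, 158.6]
force: [-0.1, 0.6, -0.6]
opening: 0.0656
```

```bash
cat >> h.py <<'E'
def fitrect(n,img,mask_pts_px,z,w,h,x0,sel=None):
    pass
E
python3 - <<'E'
from h import *
from scipy.optimize import minimize
print(get_obs()['tool_pos'],get_obs()['opening'])
for n in("scene","top"):
    I=cv2.imread(f"pics/{n}0.png"); L=cv2.GaussianBlur(cv2.cvtColor(I,cv2.COLOR_BGR2GRAY),(3,3),0).astype(float)
    from scipy.ndimage import map_coordinates
    def samp(P): 
        q=proj(n,P); return map_coordinates(L,[q[:,1],q[:,0]],order=1)
    def cost(v,w,h,z,sgn,trim=0):
        c,s=np.cos(v[2]),np.sin(v[2]); R=np.array([[c,-s],[s,c]]); g=[]
        t=np.linspace(-.42,.42,60)
        for k in range(4):
            for off in(-.0025,.0025):
                if k==0:q=np.c_[t*w,np.full(60,h/2+off)]
                if k==1:q=np.c_[t*w,np.full(60,-h/2-off)]
                if k==2:q=np.c_[np.full(60,w/2+off),t*h]
                if k==3:q=np.c_[np.full(60,-w/2-off),t*h]
                g.append(np.sign(off)*samp(np.c_[q@R.T+v[:2],np.full(60,z)]))
        G=np.array(g).reshape(4,2,60).sum(1)*sgn
        return -np.mean(np.clip(G,-30,30)) 
    for nm,w,h,z,sgn in(("plate",.112,.2,.010,1),("boss",.0555,.0555,.016,-1)):
        best=None
        for dx in np.arange(-.006,.0061,.002):
            for dy in np.arange(-.006,.0061,.002):
                r=minimize(cost,[.4855+dx,.1736+dy,np.radians(-9.7)],args=(w,h,z,sgn),method='Nelder-Mead',options=dict(initial_simplex=np.array([.4855+dx,.1736+dy,np.radians(-9.7)])+np.array([[0,0,0],[.002,0,0],[0,.002,0],[0,0,.02]])))
                if best is None or r.fun<best.fun: best=r
        print(n,nm,best.x[:2].round(4),np.degrees(best.x[2]).round(2),round(best.fun,2))
E
```

```text
[ 0.46448846 -0.07314061  0.01102501] 0.0656458898039026Traceback (most recent call last):
  File "<stdin>", line 25, in <module>
    res = _minimize_neldermead(fun, x0, args, callback, bounds=bounds,
                               **options)
    fxc = func(xc)
    fx = function(np.copy(x), *(wrapper_args + args))
  File "<stdin>", line 18, in cost
  File "<stdin>", line 8, in samp
  File "h.py", line 9, in proj
    c=calibration(n);K=c['mtx'];T=c['T'];q=(np.atleast_2d(p)-T[:3,3])@T[:3,:3]
ValueError: time passes only in moves, steps and waits
```

```bash
python3 - <<'E'
s=open('h.py').read().split('def fitrect')[0].replace("from scipy.spatial","import functools\ncalibration=functools.lru_cache(None)(calibration)\nfrom scipy.ndimage import map_coordinates\nfrom scipy.optimize import minimize\nfrom scipy.spatial")
s+='''
def fitrect(n,I,v0,w,h,z,sgn):
    """fit pose of a level rectangle to image edges (sgn 1: dark inside)"""
    L=cv2.GaussianBlur(cv2.cvtColor(I,cv2.COLOR_BGR2GRAY),(3,3),0).astype(float); t=np.linspace(-.42,.42,60);o=np.ones(60)
    def cost(v):
        c,s=np.cos(v[2]),np.sin(v[2]);R=np.array([[c,-s],[s,c]]);g=0
        for off in(-.0025,.0025):
            q=np.r_[np.c_[t*w,o*(h/2+off)],np.c_[t*w,-o*(h/2+off)],np.c_[o*(w/2+off),t*h],np.c_[-o*(w/2+off),t*h]]
            p=proj(n,np.c_[q@R.T+v[:2],np.full(240,z)]);g=g+np.sign(off)*map_coordinates(L,[p[:,1],p[:,0]],order=1)
        return -np.mean(np.clip(g*sgn,-30,30))
    best=None
    for dx in np.arange(-.006,.0061,.003):
        for dy in np.arange(-.006,.0061,.003):
            x=np.array(v0)+[dx,dy,0]
            r=minimize(cost,x,method='Nelder-Mead',options=dict(initial_simplex=x+np.array([[0,0,0],[.002,0,0],[0,.002,0],[0,0,.02]])))
            if best is None or r.fun<best.fun: best=r
    return best.x[:2].round(4),np.degrees(best.x[2]).round(2),round(best.fun,2)
'''
open('h.py','w').write(s)
E
python3 - <<'E'
from h import *
a=np.radians(-9.7)
for n in("scene","top"):
    I=cv2.imread(f"pics/{n}0.png")
    print(n,'plate',fitrect(n,I,[.4855,.1736,a],.112,.2,.010,1),'boss top',fitrect(n,I,[.4855,.1736,a],.0545,.0545,.016,-1),'boss',fitrect(n,I,[.4855,.1736,a],.0565,.0565,.0145,-1))
rows([(.4645,-.0731,.12,180),(.43,.06,.14,170.3),(.485,.1736,.11,170.3)],step=4)
E
```

```text
scene plate (array([0.4814, 0.1713]), np.float64(-9.7), np.float64(-24.66)) boss top (array([0.4847, 0.1751]), np.float64(-8.56), np.float64(-20.5)) boss (array([0.4853, 0.1755]), np.float64(-8.3), np.float64(-19.88))
top plate (array([0.4863, 0.1738]), np.float64(-10.62), np.float64(-29.22)) boss top (array([0.4874, 0.1749]), np.float64(-11.42), np.float64(-27.98)) boss (array([0.4875, 0.1746]), np.float64(-10.3), np.float64(-27.94))
start [ 4.645000e-01 -7.310000e-02  1.100000e-02  1.799952e+02] t 18.1 F [-0.1  0.6 -0.6] op 0.0656
3 [[-3.63,-0.0,-0.0,-0.0],[-3.63,-0.0,-0.0,-0.0],[-3.63,-0.0,-0.0,-0.0]]
4 [[-0.5,-3.33,0.86,0.042],[-0.5,-3.29,1.0,0.042],[-0.5,-3.24,1.14,0.042],[-0.5,-3.19,1.28,0.042]]
4 [[0.75,-3.03,-0.88,0.0],[0.75,-3.03,-0.88,0.0],[0.75,-3.03,-0.88,0.0],[0.75,-3.03,-0.88,0.0]]
```

```bash
python3 - <<'E'
import cv2
a=cv2.imread("pics/scene0.png")[178:258,164:274];cv2.imwrite("pics/v8.png",cv2.resize(a,None,fx=7,fy=7,interpolation=cv2.INTER_CUBIC))
E
```

```text
(no output)
```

View pics/v8.png

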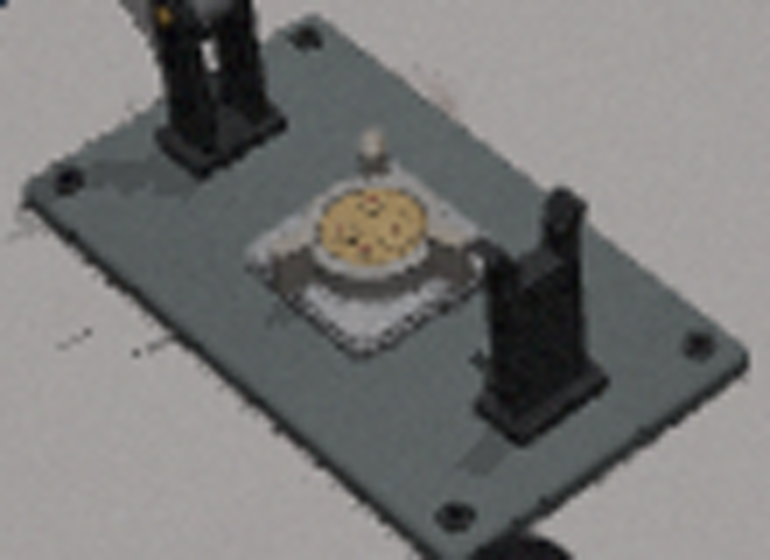

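>>> move_arm(
  commands=[
    [[-3.6,0,0,0],[-3.6,0,0,0],[-3.6,0,0,0],[-0.5,-3.3,0.86,0.042],[-0.5,-3.3,1.0,0.042],[-0.5,-3.2,1.14,0.042],[-0.5,-3.2,1.28,0.042]],
  ],
)

```text
clock: 18.8
tool_pos: [0.4293, 0.0604, 0.1393]
orientation: [-116.8, 90.0, 53.4]
force: [1.3, 0.2, -1.7]
opening: 0.0659
```

>>> move_arm(
  commands=[
    [[0.75,-3.0,-0.9,0],[0.75,-3.0,-0.9,0],[0.75,-3.0,-0.9,0],[0.75,-3.0,-0.9,0],[0,0,0,0],[0,0,0,0],[0,0,0,0]],
  ],
)

```text
clock: 19.5
tool_pos: [0.485, 0.1711, 0.1089]
orientation: [40.8, 90.0, -148.8]
force: [-0.7, -0.4, -1.4]
opening: 0.0655
```

The crop shows the screws at (307,38), (697,345), (457,517) and (68,180), and the boss around (365,265). I'm using the screws for the stand centre and comparing that with the hovering cup in the same camera.

```bash
python3 - <<'E'
from h import *
for n,C,f,o in(("scene",[(307,38),(697,345),(457,517),(68,180)],7,(164,178)),("top",[(206,63),(443,104),(422,225),(180,184)],3,(120,180))):
    P=plane(n,(np.array(C)+.5)/f-.5+o,.0105);e=P[0]+P[3]-P[1]-P[2];g=P[0]+P[1]-P[2]-P[3]
    print(n,P.mean(0).round(4),np.degrees(np.arctan2(-e[0],e[1])),np.degrees(np.arctan2(g[1],g[0])),np.linalg.norm(e)/2,np.linalg.norm(g)/2)
o=get_obs();print(o['tool_pos'])
p,d=snapshot("scene");np.save("pics/k12.npy",d);cv2.imwrite("pics/k12.png",p[:,:,::-1]);tilt(d,p)
W=cloud("scene",d)
p2,d2=snapshot("top");cv2.imwrite("pics/t12.png",p2[:,:,::-1]);np.save("pics/t12.npy",d2)
E
```

```text
scene [0.4845 0.1752 0.0105] -10.10099278483166 -9.815273381371654 0.1780734669223791 0.08972694930327148
top [0.4876 0.1745 0.0105] -10.011144511404346 -10.22940796956999 0.17908725954141697 0.09081076284313538
[0.48497529 0.17106428 0.10891848]
face n [ 0.004 -0.021  1.   ] c [0.4832 0.1591 0.1403] N 525 elev deg 88.8
face n [-0.172 -0.985  0.008] c [0.4749 0.1403 0.1166] N 457 elev deg 0.4
face n [-0.991  0.135 -0.005] c [0.4476 0.1584 0.1153] N 143 elev deg -0.3
```

>>> move_arm(
  commands=[
    [[0,-0.28,-0.02,0.007],[2.0,0,0,0],[1.5,0,0,0],[1.0,0,0,0],[1.0,0,0,0],[0.5,0,0,0],[0,0,0,0],[0,0,0,0]],
  ],
)

```text
clock: 20.4
tool_pos: [0.4865, 0.1746, 0.0494]
orientation: [-150.3, 90.0, 19.7]
force: [0.5, -0.2, -0.4]
opening: 0.066
```

```bash
cat >> h.py <<'E'
def stfr(p,yaw=-10.0):
    a=np.radians(yaw);return np.round([p[0]*np.cos(a)+p[1]*np.sin(a),-p[0]*np.sin(a)+p[1]*np.cos(a)],4)
E
python3 - <<'E'
from h import *
o=get_obs();print(o['tool_pos'],stfr(o['tool_pos']),o['force'],'seat',stfr([.4845,.1752]))
p,d=snapshot("scene");cv2.imwrite("pics/k13.png",p[:,:,::-1]);tilt(d,p)
E
```

```text
[0.48646332 0.17462501 0.04938131] [0.4487 0.2564] [ 0.47183841 -0.1962034  -0.37366877] seat [0.4467 0.2567]
face n [ 0.014 -0.004  1.   ] c [0.4862 0.1647 0.0807] N 472 elev deg 89.1
face n [-0.189 -0.982 -0.001] c [0.4758 0.1439 0.0572] N 404 elev deg -0.1
face n [-0.991  0.134 -0.008] c [0.4489 0.162  0.0567] N 114 elev deg -0.4
```

>>> move_arm(
  commands=[
    [[0,0.05,0.03,0],[0.7,0,0,0],[0.6,0,0,0],[0.3,0,0,0],[0,0,0,0],[0.2,0,0,0],[0,0,0,0]],
  ],
)

```text
clock: 21.15
tool_pos: [0.4858, 0.174, 0.0309]
orientation: [51.6, 90.0, -138.5]
force: [0.3, 0.3, -2.0]
opening: 0.0662
```

>>> move_arm(
  commands=[
    [[0.2,0,0,0],[0,0,0,0],[0,0,0,0]],
  ],
)

```text
clock: 21.45
tool_pos: [0.4858, 0.174, 0.0291]
orientation: [149.9, 90.0, -40.2]
force: [-0.3, 0.7, -1.5]
opening: 0.0662
```

```bash
python3 - <<'E'
from h import *
o=get_obs();print(o['tool_pos'],stfr(o['tool_pos']),o['force'],o['moment'],'seat',stfr([.4845,.1752]))
p,d=snapshot("scene");cv2.imwrite("pics/k14.png",p[:,:,::-1]);tilt(d,p)
E
```

```text
[0.48582858 0.17404574 0.02905873] [0.4482 0.2558] [-0.28953139  0.67072097 -1.48294405] [ 0.09653395 -0.08798024 -0.03826759] seat [0.4467 0.2567]
face n [-0.008  0.009  1.   ] c [0.4849 0.1635 0.0605] N 454 elev deg 89.3
face n [-0.182 -0.983 -0.006] c [0.4745 0.1435 0.0378] N 351 elev deg -0.3
face n [-0.993  0.121  0.001] c [0.4484 0.1614 0.0351] N 114 elev deg 0.0
```

>>> move_arm(
  commands=[
    [[0.1,0,0,0],[0,0,0,0],[0.1,0,0,0],[0,0,0,0],[0,0,0,0]],
  ],
)

```text
clock: 22.0
tool_pos: [0.4858, 0.1741, 0.0271]
orientation: [120.7, 90.0, -69.3]
force: [0.1, -0.3, -0.3]
opening: 0.0659
```

>>> move_arm(
  commands=[
    [[0.1,0,0,0],[0,0,0,0],[0,0,0,0]],
  ],
)

```text
clock: 22.3
tool_pos: [0.4859, 0.1741, 0.0261]
orientation: [-120.6, 90.0, 49.4]
force: [0.2, -0.9, -0.8]
opening: 0.0659
```

>>> move_arm(
  commands=[
    [[0.06,0,0,0],[0,0,0,0],[0,0,0,0]],
  ],
)

```text
clock: 22.6
tool_pos: [0.4859, 0.1741, 0.026]
orientation: [-150.5, 90.0, 19.5]
force: [-2.2, -0.1, 7.2]
opening: 0.0658
```

>>> move_arm(
  commands=[
    [[0.06,0,0,0],[0,0,0,0],[0,0,0,0]],
  ],
)

```text
clock: 22.9
tool_pos: [0.4858, 0.174, 0.026]
orientation: [-155.4, 90.0, 14.6]
force: [-4.6, -1.4, 14.0]
opening: 0.066
```

```bash
python3 - <<'E'
from h import *
o=get_obs();print(o['tool_pos'],stfr(o['tool_pos']),o['force'],o['moment'])
p,d=snapshot("scene");tilt(d,p)
E
```

```text
[0.48583211 0.17403967 0.02599515] [0.4482 0.2558] [-4.62115811 -1.35727915 13.99422371] [-0.10282281  1.95099677 -0.11587159]
face n [ 0.009 -0.018  1.   ] c [0.4856 0.1629 0.0575] N 435 elev deg 88.8
face n [-0.194 -0.981  0.002] c [0.4739 0.1438 0.0357] N 349 elev deg 0.1
face n [-0.989  0.146 -0.008] c [0.4483 0.1619 0.0329] N 105 elev deg -0.5
```

Cup is home: top at 0.0575, level, and force rose only on contact with the plate. I'll release it. Then I'll measure the gripper's outline and the lamp to plan the bar.

>>> move_arm(
  commands=[
    [[-0.1,0,0,0]],
  ],
)

```text
clock: 23.05
tool_pos: [0.4859, 0.1741, 0.0263]
orientation: [-131.2, 90.0, 38.8]
force: [1.0, 0.2, -0.7]
opening: 0.0657
```

>>> move_arm(
  commands=[
    [[0,0,0,0]],
  ],
  jaw=7.8,
)

```text
clock: 23.15
tool_pos: [0.4859, 0.1741, 0.0261]
orientation: [-133.5, 90.0, 36.5]
force: [-0.2, 0.5, 0.0]
opening: 0.0698
```

>>> move_arm(
  commands=[
    [[0,0,0,0],[0,0,0,0],[0,0,0,0]],
  ],
)

```text
clock: 23.45
tool_pos: [0.4858, 0.174, 0.0257]
orientation: [46.9, 90.0, -143.1]
force: [-1.1, -0.3, -0.4]
opening: 0.0779
```

>>> move_arm(
  commands=[
    [[-1.0,0,0,0],[-2.0,0,0,0],[-4.0,0,0,0],[-4.0,0,0,0],[-4.0,2.0,1.5,0],[-4.0,4.0,3.0,0],[-3,3,2,0],[0,0,0,0]],
  ],
)

```text
clock: 24.25
tool_pos: [0.4134, 0.1027, 0.2423]
orientation: [-134.8, 89.5, 35.1]
force: [1.0, 0.4, 0.6]
opening: 0.0779
```

```bash
python3 - <<'E'
from h import *
o=get_obs();print(o['tool_pos'],o['force'],o['opening'])
p,d=snapshot("scene");cv2.imwrite("pics/k15.png",p[:,:,::-1]);np.save("pics/k15.npy",d)
W=cloud("scene",d);I=p.astype(int)
m=(I[...,2]>I[...,0]*1.5)&(I[...,1]>I[...,0]*1.3)&(np.linalg.norm(W[...,:2]-[.485,.174],axis=-1)<.06)&(W[...,2]>.02)
P=W[m];T=P[P[:,2]>np.percentile(P[:,2],60)];print('cup top z',np.median(T[:,2]),rect(P[P[:,2]>.052]),stfr(P[P[:,2]>.052].mean(0)),len(P))
# gripper outline from hover picture (TCP .485,.1711,.1089, jaw 170)
W=cloud("scene",np.load("pics/k12.npy"));t=np.array([.485,.1711,.1089]);V=(W-t).reshape(-1,3);V=V[np.isfinite(V[:,0])]
a=np.radians(-10);ex=V[:,0]*np.cos(a)+V[:,1]*np.sin(a);ey=-V[:,0]*np.sin(a)+V[:,1]*np.cos(a)
for z0 in np.arange(.04,.34,.015):
    m=(abs(V[:,2]-z0)<.0075)&(np.hypot(ex,ey)<.13)
    if m.sum()>5: print(round(z0,3),m.sum(),'ex',np.percentile(ex[m],[1,99]).round(3),'ey',np.percentile(ey[m],[1,99]).round(3))
W=cloud("top",np.load("pics/top0.npy"))
for x in(.46,.48,.50,.52,.54):
    m=(abs(W[...,0]-x)<.004)&(W[...,2]>.3)&(W[...,2]<.4)&(W[...,1]<.45)&(W[...,1]>.25);print(x,np.sort(W[...,1][m])[:4].round(3))
E
```

```text
[0.41335122 0.10270057 0.24228619] [0.99173377 0.38418145 0.55382324] 0.07785527860736413
cup top z 0.05809680422789765 (array([483.2, 174.1]), array([68. , 68.1]), 80.89) [0.4437 0.2539] 1304
0.04 253 ex [-0.056  0.049] ey [-0.032  0.093]
0.055 98 ex [-0.008  0.046] ey [-0.012  0.102]
0.07 389 ex [-0.091  0.085] ey [-0.041  0.103]
0.085 1032 ex [-0.096  0.085] ey [-0.04   0.106]
0.1 1074 ex [-0.099  0.092] ey [-0.04   0.109]
0.115 1209 ex [-0.098  0.091] ey [-0.038  0.11 ]
0.13 443 ex [-0.02   0.046] ey [-0.027  0.119]
0.145 138 ex [-0.019  0.045] ey [-0.024  0.02 ]
0.16 382 ex [-0.035  0.047] ey [-0.041 -0.007]
0.175 433 ex [-0.04   0.024] ey [-0.038  0.013]
0.19 155 ex [-0.048  0.025] ey [-0.046  0.014]
0.205 484 ex [-0.048  0.028] ey [-0.047  0.015]
0.22 502 ex [-0.048  0.028] ey [-0.047  0.015]
0.235 544 ex [-0.048  0.03 ] ey [-0.047  0.016]
0.25 552 ex [-0.048  0.026] ey [-0.047  0.016]
0.265 573 ex [-0.048  0.028] ey [-0.047  0.015]
0.28 618 ex [-0.048  0.029] ey [-0.047  0.016]
0.295 630 ex [-0.048  0.027] ey [-0.046  0.015]
0.31 648 ex [-0.05  0.03] ey [-0.049  0.015]
0.325 741 ex [-0.053  0.034] ey [-0.052  0.019]
0.34 977 ex [-0.115  0.026] ey [-0.049  0.054]
0.46 [0.332 0.332 0.333 0.333]
0.48 [0.317 0.317 0.317 0.318]
0.5 [0.313 0.314 0.314 0.314]
0.52 [0.314 0.315 0.315 0.315]
0.54 [0.32  0.321 0.321 0.321]
```

The cup is fully home, with its top at 0.0581. Above the TCP, the gripper body spans 66–122 mm and the wrist (radius 48 mm) starts at about 155 mm. So the body fits under the lamp if the jaws lie along the bar's swing plane with TCP z ≈ 0.189. I'll slide in from the front and draw the bar up to just past vertical with the rear finger. Then I'll cage and grip the knob, spin, and lead it down.

```bash
cat >> h.py <<'E'
SEAT=np.array([.4858,.1741])
def S(ex,r,z,yaw):
    a=np.radians(-10.0);q=SEAT+ex*np.array([np.cos(a),np.sin(a)])+r*np.array([-np.sin(a),np.cos(a)]);return (*q,z,yaw)
E
python3 - <<'E'
from h import *
print(get_obs()['joint_pos'].round(1))
rows([S(-.13,.085,.24,80),S(-.13,.085,.189,80),S(0,.085,.189,80),S(0,.056,.189,80)],step=3.5)
E
```

```text
[ 40.8  -4.6 -27.5   0.  -66.8 -50.8]
start [4.140000e-01 1.037000e-01 2.404000e-01 1.699555e+02] t 24.3 F [-0.   0.8 -0.5] op 0.0778
12 [[0.0,-1.39,0.6,0.131],[0.0,-1.3,0.77,0.131],[0.0,-1.19,0.94,0.131],[0.0,-1.06,1.08,0.131],[0.0,-0.91,1.21,0.131],[0.0,-0.74,1.32,0.131],[0.0,-0.56,1.4,0.131],[0.0,-0.37,1.47,0.131],[0.0,-0.18,1.5,0.131],[0.0,0.02,1.51,0.131],[0.0,0.22,1.5,0.131],[0.0,0.41,1.46,0.131]]
2 [[2.55,0.0,0.0,-0.0],[2.55,0.0,0.0,-0.0]]
4 [[-0.0,-3.25,-0.0,-0.0],[-0.0,-3.25,-0.0,-0.0],[-0.0,-3.25,-0.0,-0.0],[-0.0,-3.25,-0.0,-0.0]]
1 [[-0.0,0.0,-2.9,-0.0]]
```

>>> move_arm(
  commands=[
    [[0,-1.39,0.6,0.131],[0,-1.3,0.77,0.131],[0,-1.19,0.94,0.131],[0,-1.06,1.08,0.131],[0,-0.91,1.21,0.131],[0,-0.74,1.32,0.131],[0,-0.56,1.4,0.131],[0,-0.37,1.47,0.131]],
  ],
  jaw=8.5,
)

```text
clock: 25.1
tool_pos: [0.3864, 0.2229, 0.2365]
orientation: [121.2, 89.9, -129.1]
force: [-0.8, 0.3, 0.5]
opening: 0.0851
```

>>> move_arm(
  commands=[
    [[0,-0.18,1.5,0.131],[0,0.02,1.51,0.131],[0,0.22,1.5,0.131],[0,0.41,1.46,0.131],[2.5,0,0,0],[2.5,0,0,0],[0,0,0,0],[0,0,0,0]],
  ],
)

```text
clock: 25.9
tool_pos: [0.3729, 0.281, 0.1871]
orientation: [174.5, 89.9, -105.6]
force: [0.4, 0.5, 0.8]
opening: 0.0851
```

```bash
python3 - <<'E'
from h import *
rows([S(0,.085,.189,80),S(0,.056,.189,80)],step=3)
p,d=snapshot("scene");np.save("pics/k16.npy",d);cv2.imwrite("pics/k16.png",p[:,:,::-1]);p2,d2=snapshot("top")
for n,pp,dd in(("scene",p,d),("top",p2,d2)):
    W=cloud(n,dd);H=cv2.cvtColor(pp,cv2.COLOR_RGB2HSV);m=(H[...,1]>130)&((H[...,0]<8)|(H[...,0]>172))&(W[...,2]>.2)&(W[...,2]<.27)
    P=W[m]
    if len(P)<20: print(n,len(P));continue
    # sphere fit radius 10 mm
    from scipy.optimize import least_squares
    c=least_squares(lambda c:np.linalg.norm(P-c,axis=1)-.010,P.mean(0)-[0,0,.005],loss='soft_l1',f_scale=.001).x
    print(n,len(P),'ball',c.round(4),'stand',stfr(c)-stfr(SEAT))
E
```

```text
start [ 0.3729  0.281   0.1871 79.9232] t 25.9 F [0.4 0.5 0.8] op 0.0851
5 [[-0.04,-2.59,-0.01,-0.0],[-0.04,-2.59,-0.01,-0.0],[-0.04,-2.59,-0.01,-0.0],[-0.04,-2.59,-0.01,-0.0],[-0.04,-2.59,-0.01,-0.0]]
1 [[-0.0,-0.0,-2.9,-0.0]]
scene 127 ball [0.4944 0.2732 0.2364] stand [-0.0088  0.0991]
top 97 ball [0.5069 0.2854 0.2339] stand [0.0015 0.1133]
```

>>> move_arm(
  commands=[
    [[-0.2,0,0.1,0],[0,-2.6,0,0],[0,-2.6,0,0],[0,-2.6,0,0],[0,-2.6,0,0],[0,-2.6,0,0],[0,0,0,0],[0,0,0,0]],
  ],
)

```text
clock: 26.8
tool_pos: [0.5014, 0.259, 0.1895]
orientation: [-28.4, 90.0, 51.5]
force: [-0.8, 0.7, 0.3]
opening: 0.0848
```

```bash
python3 - <<'E'
from h import *
o=get_obs();print(o['tool_pos'],stfr(o['tool_pos'])-stfr(SEAT),o['force'],o['moment'].round(2))
rows([S(0,.086,.189,80),S(0,.056,.189,80)],step=.6)
E
```

```text
[0.50144828 0.25900541 0.18948602] [0.0007 0.0863] [-0.78870739  0.74362517  0.30027399] [ 0.01 -0.12 -0.01]
start [ 0.5014  0.259   0.1895 79.8217] t 26.8 F [-0.8  0.7  0.3] op 0.0848
1 [[0.05,0.07,-0.03,-0.003]]
6 [[-0.0,0.0,-0.5,-0.0],[-0.0,0.0,-0.5,-0.0],[-0.0,0.0,-0.5,-0.0],[-0.0,0.0,-0.5,-0.0],[-0.0,0.0,-0.5,-0.0],[-0.0,0.0,-0.5,-0.0]]
```

>>> move_arm(
  commands=[
    [[0,0,-0.5,0],[0,0,-0.5,0],[0,0,-0.5,0],[0,0,-0.5,0],[0,0,-0.5,0],[0,0,-0.5,0],[0,0,0,0]],
  ],
)

```text
clock: 27.5
tool_pos: [0.4955, 0.229, 0.1892]
orientation: [112.8, 90.0, -167.3]
force: [-0.2, -0.4, -0.1]
opening: 0.0849
```

```bash
cat >> h.py <<'E'
def ball(zmin=.1):
    for n in("scene","top"):
        p,dd=snapshot(n);W=cloud(n,dd);H=cv2.cvtColor(p,cv2.COLOR_RGB2HSV);m=(H[...,1]>130)&((H[...,0]<8)|(H[...,0]>172))&(W[...,2]>zmin)&(W[...,2]<.27)&(np.linalg.norm(W[...,:2]-SEAT,axis=-1)<.14)
        P=W[m]
        if len(P)<8: print(n,len(P));continue
        print(n,len(P),'red median',np.median(P,0).round(4),'stand',(stfr(np.median(P,0))-stfr(SEAT)).round(4))
    o=get_obs();print('tool',(stfr(o['tool_pos'])-stfr(SEAT)).round(4),o['tool_pos'][2].round(4),o['force'].round(1),o['opening'].round(4))
E
python3 -c "
from h import *
ball()"
```

```text
scene 66 red median [0.497 0.258 0.242] stand [-0.0036  0.0846]
top 0Traceback (most recent call last):
  File "<string>", line 3, in <module>
    ball()
    ~~~~^^
  File "h.py", line 79, in ball
    o=get_obs();print('tool',(stfr(o['tool_pos'])-stfr(SEAT)).round(4),o['tool_pos'][2].round(4),o['force'].round(1),o['opening'].round(4))
                                                                                                                     ^^^^^^^^^^^^^^^^^^
AttributeError: 'float' object has no attribute 'round'
```

The bar is following: the knob is at r≈85, still leaning back on the rear finger. I'll close the cage while holding the rear pad in place.

>>> move_arm(
  commands=[
    [[0,0,0.2,0],[0,0,0.2,0],[0,0,0.2,0],[0,0,0.2,0],[0,0,0.2,0],[0,0,0.2,0],[0,0,0.2,0],[0,0,0.2,0]],
  ],
  jaw=2.8,
)

```text
clock: 28.4
tool_pos: [0.4985, 0.2456, 0.1891]
orientation: [152.4, 90.0, -127.7]
force: [-0.7, -0.3, 0.3]
opening: 0.0296
```

>>> move_arm(
  commands=[
    [[0,0,0.2,0],[0,0,0.2,0],[0,0,0.2,0],[0,0,0.2,0],[0,0,0,0],[0,0,0,0],[0,0,0,0]],
  ],
)

```text
clock: 29.1
tool_pos: [0.4999, 0.2532, 0.1891]
orientation: [132.9, 90.0, -147.2]
force: [-0.3, 0.1, -0.5]
opening: 0.0278
```

```bash
sed -i "s/o\['opening'\].round(4)/o['opening']/" h.py; python3 -c "
from h import *
ball()"
```

```text
scene 3
top 0
tool [0.0001 0.0804] 0.1891 [ 0.1 -0.5  0.2] 0.027802449108935236
```

>>> move_arm(
  commands=[
    [[0,0,-0.4,0],[0,0,-0.4,0],[0,0,-0.4,0],[0,0,-0.4,0],[0,0,-0.4,0],[0,0,-0.4,0],[0,0,-0.4,0],[0,0,-0.4,0]],
  ],
)

```text
clock: 30.0
tool_pos: [0.4943, 0.2215, 0.1891]
orientation: [-36.4, 90.0, 43.5]
force: [0.6, 0.5, 1.0]
opening: 0.0279
```

>>> move_arm(
  commands=[
    [[0,0,-0.4,0],[0,0,-0.4,0],[0,0,-0.4,0],[0,0,-0.4,0],[0,0,-0.2,0],[0,0,0,0],[0,0,0,0]],
  ],
)

```text
clock: 30.7
tool_pos: [0.4912, 0.2041, 0.1891]
orientation: [-51.7, 90.0, 28.2]
force: [-0.6, -0.6, 0.9]
opening: 0.0278
```

```bash
python3 -c "
from h import *
ball()
p,d=snapshot('scene');W=cloud('scene',d);H=cv2.cvtColor(p,cv2.COLOR_RGB2HSV);m=(H[...,1]>110)&((H[...,0]<8)|(H[...,0]>172));v,u=np.nonzero(m[60:200,120:300]);print('red px',len(u),u.mean()+120 if len(u) else 0,v.mean()+60 if len(v) else 0)
# strip below fingers: dark points near bar plane
q=proj('scene',[S(0,.03,.23,0)[:3],S(0,.073,.067,0)[:3]]);print(q)
cv2.imwrite('pics/k17.png',p[:,:,::-1]);x,y=170,90;cv2.imwrite('pics/v9.png',cv2.resize(p[60:220,120:320,::-1],None,fx=3.6,fy=3.6,interpolation=cv2.INTER_CUBIC))
"
```

```text
scene 12 red median [0.4867 0.2193 0.2038] stand [-0.007   0.0447]
top 0
tool [0.0001 0.0306] 0.1891 [ 0.4 -0.   1.1] 0.028008999809093913
red px 50 158.02 126.74
[[196.73280579 118.73000588]
 [192.87397046 176.62845386]]
```

View pics/v9.png

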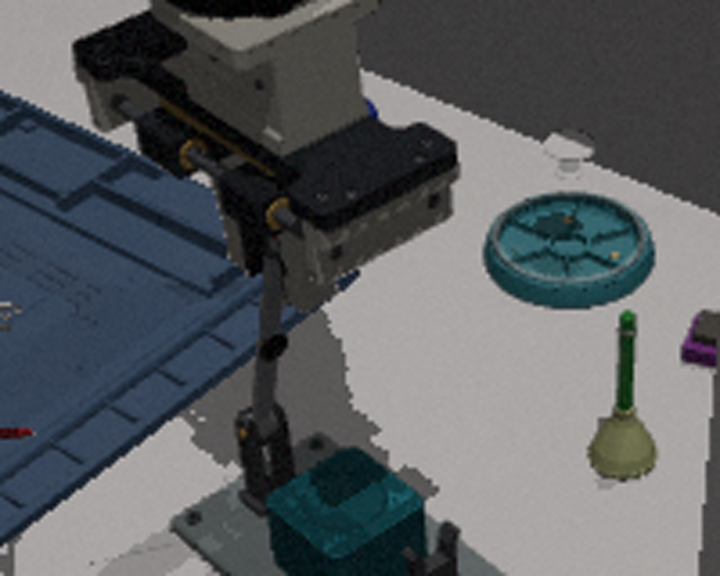

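The picture shows the bar upright, leaning forward between the fingers, with the knob hidden between the pads and the cup seated at crop (345,515). Next I'll come forward, raise until the knob is at the tips, and grip.

>>> move_arm(
  commands=[
    [[0,0,-0.4,0],[0,0,-0.4,0],[0,0,-0.2,0],[-1.0,0,0,0],[-1.0,0,0,0],[-1.0,0,0,0],[-0.2,0,0,0],[0,0,0,0]],
  ],
)

```text
clock: 31.65
tool_pos: [0.4897, 0.1945, 0.2219]
orientation: [-36.7, 89.9, 43.2]
force: [-1.3, -0.6, 0.3]
opening: 0.028
```

>>> move_arm(
  commands=[
    [[0,0,0,0],[0,0,0,0],[0,0,0,0],[0,0,0,0],[0,0,0,0]],
  ],
  jaw=1.2,
)

```text
clock: 32.15
tool_pos: [0.4892, 0.1942, 0.2208]
orientation: [125.7, 90.0, -154.4]
force: [-0.2, 0.2, -0.5]
opening: 0.018
```

```bash
python3 -c "
from h import *
ball()
print(get_obs()['joint_pos'].round(1))
p,d=snapshot('scene');cv2.imwrite('pics/k18.png',p[:,:,::-1]);H=cv2.cvtColor(p,cv2.COLOR_RGB2HSV);m=(H[...,1]>110)&((H[...,0]<8)|(H[...,0]>172));v,u=np.nonzero(m[90:200,170:300]);print(len(u),u.mean()+170 if len(u) else 0,v.mean()+90 if len(u) else 0,proj('scene',[S(0,.0206,.2297,0)[:3]]))
"
```

```text
scene 34 red median [0.4801 0.1957 0.2316] stand [-0.0093  0.0204]
top 0
tool [-0.0002  0.0204] 0.2208 [-0.2  0.3 -0.4] 0.017870481015938185
[  43.     6.8  -18.4   -0.   -64.8 -143.1]
48 196.27083333333334 122.3125 [[200.08406873 121.1725899 ]]
```

>>> move_arm(
  commands=[
    [[0,0,0,0],[0.3,0,0,0],[0.3,0,0,0],[0,0,0,0]],
  ],
  jaw=2.5,
)

```text
clock: 32.7
tool_pos: [0.4892, 0.1941, 0.2146]
orientation: [138.4, 90.0, -141.7]
force: [-0.5, -0.1, 0.8]
opening: 0.0248
```

>>> move_arm(
  commands=[
    [[0,0,0,0],[0,0,0,0],[0,0,0,0],[0,0,0,0]],
  ],
  jaw=1.2,
)

```text
clock: 33.1
tool_pos: [0.4894, 0.1942, 0.2151]
orientation: [71.9, 90.0, 151.8]
force: [0.7, 0.8, -1.1]
opening: 0.0182
```

```bash
python3 -c "
from h import *
ball()
import math
out=[]
# arc rows in the stand frame with jaw along stand x: +r = -tool y, up = -tool x
A=np.radians(np.array([72.1,68,64,60,56,52,48,44,40,36,32,28,24,20,16,12,9,7,5.5]))
r=-171*np.cos(A)/10;z=171*np.sin(A)/10
print([[round(float(-dz),2),round(float(-dr),2),0,0] for dr,dz in zip(np.diff(r),np.diff(z))])
"
```

```text
scene 41 red median [0.4799 0.1952 0.2327] stand [-0.0095  0.0197]
top 0
tool [0.     0.0205] 0.2151 [ 0.4 -0.8 -1.2] 0.017964281883683222
[[0.42, 1.15, 0, 0], [0.49, 1.09, 0, 0], [0.56, 1.05, 0, 0], [0.63, 1.01, 0, 0], [0.7, 0.97, 0, 0], [0.77, 0.91, 0, 0], [0.83, 0.86, 0, 0], [0.89, 0.8, 0, 0], [0.94, 0.73, 0, 0], [0.99, 0.67, 0, 0], [1.03, 0.6, 0, 0], [1.07, 0.52, 0, 0], [1.11, 0.45, 0, 0], [1.14, 0.37, 0, 0], [1.16, 0.29, 0, 0], [0.88, 0.16, 0, 0], [0.59, 0.08, 0, 0], [0.45, 0.05, 0, 0]]
```

>>> move_arm(
  commands=[
    [[0,0,0,-0.14],[0,0,0,-0.14],[0,0,0,-0.14],[0,0,0,-0.14]],
  ],
)

```text
clock: 33.6
tool_pos: [0.4893, 0.1941, 0.215]
orientation: [77.0, 90.0, -170.7]
force: [-1.6, -0.9, 0.4]
opening: 0.0179
```

>>> move_arm(
  commands=[
    [[0,0,0,-0.14],[0,0,0,-0.14],[0,0,0,-0.14],[0,0,0,-0.14],[0,0,0,-0.14],[0,0,0,-0.14],[0,0,0,-0.14],[0,0,0,-0.03]],
  ],
)

```text
clock: 34.4
tool_pos: [0.4901, 0.1945, 0.2155]
orientation: [-148.4, 89.9, 21.7]
force: [1.3, -0.3, 0.9]
opening: 0.018
```

```bash
python3 -c "
from h import *
ball(); o=get_obs(); print(o['joint_pos'].round(1),o['moment'].round(2)); rows([S(0,.0205,.215,170)])
p,d=snapshot('scene');cv2.imwrite('pics/k19.png',p[:,:,::-1])"
```

```text
scene 70 red median [0.4876 0.1902 0.2343] stand [-0.0011  0.0162]
top 0
tool [0.0006 0.0208] 0.2155 [ 2.1 -0.1 -0. ] 0.01809800918379941
[ 43.    7.  -18.9   0.  -64.  -53.1] [-0.08 -1.07 -0.16]
start [  0.49     0.1944   0.2155 169.8693] t 34.5 F [ 2.1 -0.1 -0. ] op 0.0181
1 [[0.05,0.03,0.06,-0.002]]
```

>>> move_arm(
  commands=[
    [[0.42,1.15,0,0],[0.49,1.09,0,0],[0.56,1.05,0,0],[0.63,1.01,0,0],[0,0,0,0]],
  ],
)

```text
clock: 35.05
tool_pos: [0.482, 0.1502, 0.1936]
orientation: [161.7, 89.9, -28.5]
force: [5.0, -0.7, 2.2]
opening: 0.0178
```

>>> move_arm(
  commands=[
    [[0.7,0.97,0,0],[0.77,0.91,0,0],[0.83,0.86,0,0],[0.89,0.8,0,0],[0.94,0.73,0,0],[0,0,0,0]],
  ],
)

```text
clock: 35.65
tool_pos: [0.4745, 0.1082, 0.1517]
orientation: [134.4, 89.9, -55.8]
force: [6.3, -1.9, 1.9]
opening: 0.018
```

```bash
python3 -c "
from h import *
ball(.1); o=get_obs(); print(o['moment'].round(2))"
```

```text
scene 65 red median [0.4721 0.1039 0.1723] stand [-0.0013 -0.0715]
top 0
tool [ 0.0003 -0.0664] 0.1523 [ 5.8 -3.8  2.8] 0.01789094005044165
[-1.19 -2.33  0.01]
```

>>> move_arm(
  commands=[
    [[0.99,0.67,0,0],[1.03,0.6,0,0],[1.07,0.52,0,0],[1.11,0.45,0,0],[0,0,0,0]],
  ],
)

```text
clock: 36.25
tool_pos: [0.4706, 0.0865, 0.1094]
orientation: [146.9, 90.0, -43.3]
force: [7.1, -3.4, 1.8]
opening: 0.018
```

>>> move_arm(
  commands=[
    [[1.14,0.37,0,0],[1.16,0.29,0,0],[0.88,0.16,0,0],[0.59,0.08,0,0],[0.3,0.05,0,0],[0,0,0,0],[0,0,0,0]],
  ],
)

```text
clock: 36.95
tool_pos: [0.469, 0.0778, 0.0695]
orientation: [-165.3, 90.0, 4.6]
force: [6.8, -4.2, 0.3]
opening: 0.0177
```

```bash
python3 -c "
from h import *
ball(.05); o=get_obs(); print(o['moment'].round(2))"
```

```text
scene 68 red median [0.4632 0.0713 0.0928] stand [-0.0045 -0.1051]
top 0
tool [ 0.0002 -0.0978] 0.0695 [ 6.5 -4.   1.1] 0.018229776666995295
[-1.18 -2.66 -0.02]
```

>>> move_arm(
  commands=[
    [[0.2,0.02,-0.05,0],[0.2,0.01,-0.05,0],[0,0,0,0],[0,0,0,0]],
  ],
)

```text
clock: 37.45
tool_pos: [0.4691, 0.0774, 0.0656]
orientation: [42.3, 89.9, -147.8]
force: [4.2, -3.5, -0.1]
opening: 0.0181
```

>>> move_arm(
  commands=[
    [[0,0,0,0],[0,0,0,0],[0,0,0,0],[0,0,0,0],[0,0,0,0],[0,0,0,0]],
  ],
  jaw=5.0,
)

```text
clock: 38.05
tool_pos: [0.4695, 0.0781, 0.0661]
orientation: [1.0, 90.0, 170.8]
force: [-0.4, 0.6, 0.0]
opening: 0.0496
```

>>> move_arm(
  commands=[
    [[-2.0,0,0,0],[-4.0,0,0,0],[-4.0,1.0,0,0],[-4.0,3.0,2.0,0],[-2.0,4.0,3.0,0],[0,4.0,2.0,0],[0,0,0,0],[0,0,0,0]],
  ],
)

```text
clock: 38.85
tool_pos: [0.3836, -0.024, 0.2224]
orientation: [-140.7, 89.9, 29.1]
force: [0.5, 0.3, -0.3]
opening: 0.05
```

```bash
python3 -c "
from h import *
ball(.03); print(get_obs()['tool_pos'])
A=[(n,*snapshot(n)) for n in('scene','top')]
for n,p,d in A:
    cv2.imwrite(f'pics/{n}_end.png',p[:,:,::-1]);W=cloud(n,d);V=W-[*SEAT,0];a=np.radians(-10);ex=V[...,0]*np.cos(a)+V[...,1]*np.sin(a);ey=-V[...,0]*np.sin(a)+V[...,1]*np.cos(a)
    off=-.0016 if n=='scene' else .0022
    print(n,'strip top z along r (level: .0695):',[(round(r,3),round(float(np.nanpercentile(W[...,2][(abs(ex-off)<.004)&(abs(ey-r)<.006)&(W[...,2]>.03)],70)),4)) for r in(-.098,-.05,-.035,-.015,0,.015,.035,.05) if ((abs(ex-off)<.004)&(abs(ey-r)<.006)&(W[...,2]>.03)).sum()>3])
    m=(abs(abs(ex-off)-.02)<.008)&(abs(ey)<.028);print(' cup top z',np.nanmedian(W[...,2][m]))
    D0=np.load(f'pics/{n}0.npy');W0=cloud(n,D0)
    I0=cv2.imread(f'pics/{n}0.png').astype(int);I1=p[:,:,::-1].astype(int)
    for nm,q in dict(dies=(.405,.0545,.036),loupe=(.543,-.096,.028),tin=(.56,-.165,.03),oiler=(.6,.13,.05)).items():
        u,v=proj(n,[q])[0].astype(int);print('  ',nm,'img diff',np.abs(I1-I0)[v-10:v+11,u-10:u+11].mean().round(1))
"
```

```text
scene 0
top 60 red median [0.4695 0.0798 0.075 ] stand [ 0.0003 -0.0957]
tool [-0.0657 -0.2119] 0.2219 [-0.7 -0.4  1. ] 0.049805074323146445
[ 0.38434861 -0.0232366   0.22188689]
scene strip top z along r (level: .0695): []
 cup top z -0.9000251251048114
   dies img diff 27.0
   loupe img diff 16.3
   tin img diff 29.6
   oiler img diff 102.7
top strip top z along r (level: .0695): [(-0.098, 0.078), (-0.05, 0.0704), (-0.035, 0.071), (-0.015, 0.071), (0, 0.0716), (0.015, 0.0709), (0.035, 0.0713), (0.05, 0.0705)]
 cup top z 0.05871843641036267
   dies img diff 33.3
   loupe img diff 34.1
   tin img diff 48.8
   oiler img diff 53.7
```

>>> move_arm(
  commands=[
    [[0,4.0,0,0],[0,4.0,0,0],[0,4.0,0,0],[0,4.0,0,0],[0,4.0,0,0],[0,4.0,0,0],[0,0,0,0],[0,0,0,0]],
  ],
)

```text
clock: 39.85
tool_pos: [0.3416, -0.2603, 0.2209]
orientation: [-3.7, 89.9, 166.0]
force: [0.6, 0.7, 0.3]
opening: 0.0504
```

```bash
python3 -c "
from h import *
print(get_obs()['tool_pos'])
for n in('scene','top'):
    p,d=snapshot(n);W1=cloud(n,d);W0=cloud(n,np.load(f'pics/{n}0.npy'))
    for nm,(x,y,rr,z0,z1) in dict(dies=(.405,.0545,.03,.008,.05),loupe=(.543,-.096,.027,.006,.04),tin=(.555,-.17,.035,.006,.045),oiler=(.6,.13,.045,.008,.12)).items():
        f=lambda W:W[(np.hypot(W[...,0]-x,W[...,1]-y)<rr)&(W[...,2]>z0)&(W[...,2]<z1)]
        a,b=f(W0),f(W1);print(n,nm,len(a),len(b),a.mean(0).round(4) if len(a) else 0,b.mean(0).round(4) if len(b) else 0)
    V=W1-[*SEAT,0];a=np.radians(-10);ex=V[...,0]*np.cos(a)+V[...,1]*np.sin(a);ey=-V[...,0]*np.sin(a)+V[...,1]*np.cos(a)
    m=(abs(abs(ex)-.02)<.006)&(abs(ey)<.025)&(W1[...,2]>.04)&(W1[...,2]<.08);print('cup top',np.nanmedian(W1[...,2][m]),m.sum())
ball(.03)
"
```

```text
[ 0.3415945  -0.26031923  0.22092238]
scene dies 443 444 [0.399  0.0496 0.0248] [0.3992 0.0495 0.0247]
scene loupe 229 223 [ 0.5448 -0.095   0.016 ] [ 0.5449 -0.0948  0.0161]
scene tin 124 48 [ 0.5515 -0.1974  0.0228] [ 0.5432 -0.1966  0.0193]
scene oiler 30 33 [0.6379 0.1119 0.0136] [0.6376 0.1115 0.0136]
cup top 0.057596322590957094 216
top dies 331 328 [0.4082 0.055  0.0259] [0.4082 0.0551 0.0259]
top loupe 125 128 [ 0.5476 -0.0989  0.0181] [ 0.5477 -0.0989  0.0177]
top tin 106 103 [ 0.5566 -0.1961  0.0233] [ 0.5561 -0.196   0.0233]
top oiler 10 12 [0.6405 0.1141 0.0122] [0.64   0.113  0.0116]
cup top 0.05862879226973938 273
scene 98 red median [0.4638 0.0763 0.072 ] stand [-0.0047 -0.1001]
top 60 red median [0.4697 0.0797 0.0752] stand [ 0.0005 -0.0957]
tool [-0.0662 -0.4512] 0.2217 [-0.5  0.5  0.4] 0.0499292790401993
```

Everything checks out, so I'm handing the job in.

```bash
python3 -c "
from plant import *
print(close_job())"
```

```text
the job is handed in; nothing more can be done
None
```

The cup is mouth-down, fully home over the movement, and the hold-down bar lies level in the keeper's notch. I handed the job in at about 40 s of the 70 s; `close_job()` reports no verdict.

**How it went:**
- **Cup:** The tool could only spin about the vertical. I turned the cup in two steps by pivoting it in the pads against the 5 mm step between the benches, letting it settle and regripping as needed. It then went down over the boss with no force on the gripper until the rim reached the plate.
- **Bar:** I drew it off its rest with one finger, caged it, gripped the knob and led it down. I let go about 1.2 cm above level.

**Last checks:**
- **Cup top:** 57.6 mm and 58.6 mm above the bench in the two cameras; fully seated is 58 mm.
- **Bar:** its top reads 70.4–71.6 mm along the strip, against 69.5 mm expected for level. The evenness shows it is level, and the knob is at its level height. The robot is clear of everything.
- **Dies and loupe:** within 0.3 mm of where they started.
- **Oiler:** only its foot edge was picked up in the pictures; it matched to about 1 mm.
- **Tin:** within 0.5 mm from above. In the scene view the arm partly hid it, so that reading disagreed by about 8 mm and can't be relied on.

**Rough spots:**
- The first push rode up over the step and had to be repeated.
- The cup slid several millimetres in the pads while turning.
- It tipped the last part of each turn on its own onto the bench, about 30° for the final one.
- The highest wrist force I read was about 36 N, while pressing the cup on the bench.
- The two cameras differed by about 4 mm in x, which I worked around by measuring the seat and the cup in the same camera.

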